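# Put the stock away under the pegboard

## Task

Put the loose stock away on the pine shelf: stack all the loose tape cartons squarely, one on another, on the carton already standing at the left, each lying flat with its hang tab pointing the same way as that bottom carton's, and lay the two spring collars in the tray, one in each bay, standing flat on the coil with the handles towards the tray's front (the side facing the robot). Any order will do; leave the stopwatch and the loose carabiner where they are.

Things in the scene. Friction and masses are not known exactly. Their poses are not given: they have to be found in the camera images.
- base: closed cardboard carton lying flat, 84 x 48 x 34 mm (x, y, z), with a white hang tab at the bottom of one end: 16 mm out from the -x end, 30 mm wide, 3 mm thick, dark slot in it. Origin: centre of the underside of the 84 x 48 mm box; -x points to the tab, z up. Stands alone at the robot's left, 0.45 kg, tab roughly towards the robot; the column grows on it
- base_tab (a point): tip of the base carton's hang tab, 58 mm from the carton's origin along -x, 1.5 mm above its underside
- carton1: closed cardboard carton lying flat, 84 x 48 x 34 mm (x, y, z), with a white hang tab at the bottom of one end: 16 mm out from the -x end, 30 mm wide, 3 mm thick, dark slot in it. Origin: centre of the underside of the 84 x 48 mm box; -x points to the tab, z up. About 0.12 kg; one of four to six loose cartons (absent ones read None)
- carton1_tab (a point): tip of this carton's hang tab, 58 mm from its origin along -x, 1.5 mm above its underside
- carton2: closed cardboard carton lying flat, 84 x 48 x 34 mm (x, y, z), with a white hang tab at the bottom of one end: 16 mm out from the -x end, 30 mm wide, 3 mm thick, dark slot in it. Origin: centre of the underside of the 84 x 48 mm box; -x points to the tab, z up. About 0.12 kg; one of four to six loose cartons (absent ones read None)
- carton2_tab (a point): tip of this carton's hang tab, 58 mm from its origin along -x, 1.5 mm above its underside
- carton3: closed cardboard carton lying flat, 84 x 48 x 34 mm (x, y, z), with a white hang tab at the bottom of one end: 16 mm out from the -x end, 30 mm wide, 3 mm thick, dark slot in it. Origin: centre of the underside of the 84 x 48 mm box; -x points to the tab, z up. About 0.12 kg; one of four to six loose cartons (absent ones read None)
- carton3_tab (a point): tip of this carton's hang tab, 58 mm from its origin along -x, 1.5 mm above its underside
- carton4: closed cardboard carton lying flat, 84 x 48 x 34 mm (x, y, z), with a white hang tab at the bottom of one end: 16 mm out from the -x end, 30 mm wide, 3 mm thick, dark slot in it. Origin: centre of the underside of the 84 x 48 mm box; -x points to the tab, z up. About 0.12 kg; one of four to six loose cartons (absent ones read None)
- carton4_tab (a point): tip of this carton's hang tab, 58 mm from its origin along -x, 1.5 mm above its underside
- carton5: closed cardboard carton lying flat, 84 x 48 x 34 mm (x, y, z), with a white hang tab at the bottom of one end: 16 mm out from the -x end, 30 mm wide, 3 mm thick, dark slot in it. Origin: centre of the underside of the 84 x 48 mm box; -x points to the tab, z up. About 0.12 kg; one of four to six loose cartons (absent ones read None)
- carton5_tab (a point): tip of this carton's hang tab, 58 mm from its origin along -x, 1.5 mm above its underside
- carton6: closed cardboard carton lying flat, 84 x 48 x 34 mm (x, y, z), with a white hang tab at the bottom of one end: 16 mm out from the -x end, 30 mm wide, 3 mm thick, dark slot in it. Origin: centre of the underside of the 84 x 48 mm box; -x points to the tab, z up. About 0.12 kg; one of four to six loose cartons (absent ones read None)
- carton6_tab (a point): tip of this carton's hang tab, 58 mm from its origin along -x, 1.5 mm above its underside
- collar1: steel spring collar, coil standing on end like a short tube: 42 mm across, bore 30, 28 mm high; two black-gripped handles stick out level to one side (-x), one low, one high, to 66 mm from the coil's centre, 51 mm across both at their ends. Origin: centre of the coil's underside; -x points to the handles. 0.12 kg, does not give when held by the coil
- collar1_handles (a point): point between the two handles of this collar, 55 mm from its origin along -x, 14 mm up
- collar2: steel spring collar, coil standing on end like a short tube: 42 mm across, bore 30, 28 mm high; two black-gripped handles stick out level to one side (-x), one low, one high, to 66 mm from the coil's centre, 51 mm across both at their ends. Origin: centre of the coil's underside; -x points to the handles. 0.12 kg, does not give when held by the coil
- collar2_handles (a point): point between the two handles of this collar, 55 mm from its origin along -x, 14 mm up
- tray: low plywood tray fixed to the shelf, 112 x 156 mm outside (x, y), rim 14 mm high, floor 5 mm thick, walls 4 mm; a 4 mm divider of rim height along x makes two bays side by side, each 104 (x) by 72 mm (y) inside. Origin: centre of its underside; -x is its front, the 156 mm side towards the robot
- tray_left (a point): centre of the floor of the tray's left bay (+y side), 5 mm above the tray's underside; axes as the tray's
- tray_right (a point): centre of the floor of the tray's right bay (-y side), 5 mm above the tray's underside; axes as the tray's
- stopwatch: round plastic stopwatch lying flat, 60 mm across, 16 mm thick, beyond the loose stock; origin at the centre of its underside. Leave it alone
- carabiner: aluminium carabiner lying flat, 111 x 63 mm, 11 mm thick, beyond the tray; origin at the middle of its underside. Leave it alone

How it is judged:
At the end, for the whole second after the job is handed in: Each carton present: centre within 10 mm of the base carton's seen from above, flat to 0.06 rad, turned within 0.12 rad, tab on the same end; base on the shelf. Each collar: on the tray floor, within 20 mm of a bay's centre line and 0.35 rad of its x, handles to the front. All at rest (angle between base's own z axis and vertical below 0.05 rad and height (world z) of base below 0.01 m and linear speed of each of base, carton1, carton2, carton3, carton4, carton5, carton6, collar1, collar2 below 0.02 m/s and angular speed of each of base, carton1, carton2, carton3, carton4, carton5, carton6, collar1, collar2 below 0.2 rad/s and horizontal distance between each of carton1, carton2, carton3, carton4, carton5, carton6 and base below 0.01 m and z of each of carton1, carton2, carton3, carton4, carton5, carton6 in the frame of base above 0.028 m and angle between each of carton1, carton2, carton3, carton4, carton5, carton6's own z axis and vertical below 0.06 rad and angle between the x axis of each of carton1, carton2, carton3, carton4, carton5, carton6 and the x axis of base, either way round below 0.12 rad and x of each of carton1_tab, carton2_tab, carton3_tab, carton4_tab, carton5_tab, carton6_tab in the frame of base below -0.045 m and (y of collar1 in the frame of tray_left between -0.02 and 0.02 m or y of collar1 in the frame of tray_right between -0.02 and 0.02 m) and z of each of collar1, collar2 in the frame of tray_left below 0.006 m and angle between each of collar1, collar2's own z axis and vertical below 0.08 rad and x of each of collar1, collar2 in the frame of tray_left below 0.04 m and x of collar1_handles in the frame of tray_left between -0.054 and -0.012 m and angle between the x axis of each of collar1, collar2 and the x axis of tray, either way round below 0.35 rad and (y of collar2 in the frame of tray_left between -0.02 and 0.02 m or y of collar2 in the frame of tray_right between -0.02 and 0.02 m) and x of collar2_handles in the frame of tray_left between -0.054 and -0.012 m); the robot touches nothing.
It fails at once if the stopwatch is pushed more than 30 mm from its place (distance of stopwatch from where it was at the start of the episode above 0.03 m).
It fails at once if the carabiner is pushed more than 30 mm from its place (distance of carabiner from where it was at the start of the episode above 0.03 m).
Of carton1, carton2, carton3, carton4, carton5, carton6 only 4 to 6 are there at a start; the rules pass over those that are not, and their reading is None.
At some moment in a run one of collar1, collar2 may be knocked a few centimetres aside while the robot is not near it.
Once in a run the grip may slacken for a moment while it holds something.
It also fails if it takes over 210 s, if anything falls off the work surface, if the arm or the gripper's body presses on something with over 40 N, if the wrist force passes 120 N, or if a joint passes its speed limit or range.

## Robot

A 6-joint arm with a two-finger parallel gripper is mounted at the origin on the work surface. World frame = base frame: x ahead of the robot, y to its left, z up, the work surface at z = 0. Lengths are in m, angles in rad, forces in N, time in s.
With the tool pointing down it reaches from about 0.3 to 0.775 m from the base axis. Payload 14.6 kg.
Tool frame: the origin (TCP) lies between the finger pads; the fingertips stand arm.tip_reach ahead of it and the grasp point (between the pads) lies 5 mm behind it (arm.tip_reach is the distance from the TCP to the fingertips, in m); z points along the fingers, y is the line along which they close (so a half turn about z gives the same grasp; the last joint's range is limited). The gripper opens to 94 mm and grips with 3 to 60 N. Pads are 16 mm wide; open, the fingers measure 119 mm over their backs; the gripper's body (75 mm by 177 mm) begins 78 mm behind the grasp point.
Start: joints at [-1.181, 0.3, 1.521, -0, 1.321, -0.067], TCP at [0.243, -0.494, 0.219] pointing down, gripper open.
Joint ranges: [-3.03, 3.03], [-0.79, 2.21], [0.23, 2.52], [-1.04, 4.18], [0, 3.07], [-2.55, 2.55]. Speed limits (rad/s): [2.22, 2.22, 2.57, 3.14, 3.14, 3.14].

## Interface

Orientations are given as a 3x3 rotation matrix whose columns are the frame's x, y, z axes.
In Python, from station import arm gives the robot as it stands. The module is installed in compiled form; this text tells all that it offers.
- The arm moves only by the tool carry_out, never from a script. Its argument "motion" is a list of rows, each a list of 3 entries, a list of its own where there are three numbers: the closure, from -1 (fully open) to 1 (shut), then the shift along the tool's x, y, z in cm, then the turn, a rotation vector about the tool's x, y, z in rad. A call has 1 to 12 rows; each row is the pose to reach, as a shift and turn from the pose commanded when the call began, along the tool's axes at that moment; what a row does not reach only later rows make up. A row lasts 1/10 s, in which the tool goes at most 50 mm and 8.59 degrees, less where a joint would pass 70% of its speed; a pose out of reach is approached as far as the arm can. A call with a gripper value outside its range is refused whole. The fingers move at their own pace and stop on an object; "squeeze" is the grip in N (left out, the last holds). Time passes only in rows, so rows that repeat a pose let the fingers close. It gives the time, the measured TCP pose, the force, the opening and the grip force at its end, in the units of the state.
- arm.state(): the state, without advancing time (a new reading comes with each control period).
- arm.grab_frame(name): name is "side" or "top"; returns the picture (400x640x3 uint8, blue, green, red); there is no depth.
- arm.camera_info(name): a dict with "K" (3x3 intrinsics, pixels), "extrinsics" (4x4, takes a point from world to camera coordinates). Camera axes: x right, y down, z forward; pixel columns grow to the right and rows downward; lengths in m; the calibration is good to about 2 mm. A picture is of the moment at which its call begins. camera_info takes no time and is no camera call.
- arm.finish_job(): hands the job in; it is judged then, once.
The state is a dict: "t": time; "q": joint angles; "qd": joint speeds; "joint_efforts": joint torques, N m; "eef_pos": TCP position; "orientation": TCP orientation; "contact_force": force on the tool from outside, world axes, zero at the start; "moment": the same for the moment, N m; "opening": finger opening in m; "finger_force": force on a finger pad.
Only numpy, scipy, OpenCV 4.12 (cv2) and the standard library are available. Lean on these libraries where they do the work, as an engineer would, in place of code of your own. Each camera call takes 0.05 s, during which the arm holds its last target. There are 200 camera calls.

## Working session

There is one attempt and no reset: what is moved stays moved. The work goes in short steps, Python scripts to look and compute and a tool call to move; the robot and the scene stay as the last step left them, time stands still between calls to the robot, and variables do not carry over. Pictures are saved under pics/ and viewed, at most 14 in all, crops included, and the job is handed in when it is done.

Besides the shell and the picture viewer there is one more tool, called after "Call:" as name(argument=value, ...) on one line, values as JSON. carry_out: Moves the arm, as the interface text tells. Its arguments: {"type":"object","properties":{"motion":{"type":"array"},"squeeze":{"type":"number"}},"required":["motion"]}

```bash
mkdir -p pics; python3 - <<'E'
from station import arm
import cv2,numpy as np
s=arm.state()
for k in s: print(k,np.round(s[k],3).tolist())
print(arm.tip_reach)
for n in("top","side"):
    c=arm.camera_info(n);print(np.round(c["K"],1).tolist(),np.round(c["extrinsics"],3).tolist())
    cv2.imwrite(f"pics/{n}0.png",arm.grab_frame(n))
E
```

```text
t 0.0
q [-1.181, 0.3, 1.522, -0.0, 1.321, -0.067]
qd [0.0, -0.0, 0.001, 0.001, -0.0, -0.0]
joint_efforts [0.001, -53.181, -35.274, 0.071, 0.024, -0.0]
eef_pos [0.242, -0.493, 0.219]
orientation [[0.897, 0.441, -0.0], [0.441, -0.897, 0.001], [0.0, -0.001, -1.0]]
contact_force [-0.513, -0.511, 0.713]
moment [-0.009, -0.005, 0.056]
finger_force 0.0
opening 0.094
0.014
[[382.8, 0.0, 322.3], [0.0, 382.8, 200.4], [0.0, 0.0, 1.0]] [[-0.024, -1.0, 0.009, -0.015], [-0.989, 0.022, -0.149, 0.586], [0.148, -0.013, -0.989, 1.217], [0.0, 0.0, 0.0, 1.0]]
[[377.6, 0.0, 323.2], [0.0, 377.6, 202.2], [0.0, 0.0, 1.0]] [[-0.945, -0.326, 0.003, 0.556], [-0.231, 0.664, -0.711, 0.191], [0.229, -0.673, -0.704, 1.098], [0.0, 0.0, 0.0, 1.0]]
```

View pics/top0.png

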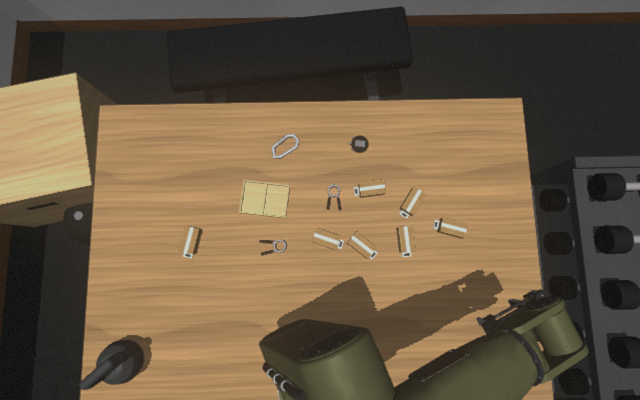

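View pics/side0.png

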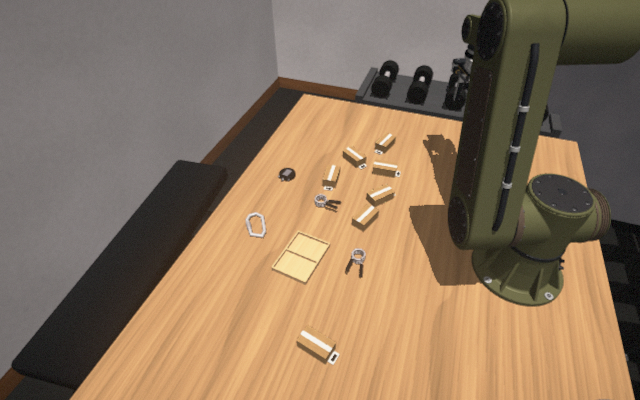

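```bash
cat > h.py <<'E'
from station import arm
import cv2,numpy as np
def ray(n,uv,z):
    "pixels of camera n onto the plane at height z"
    c=arm.camera_info(n);T=c["extrinsics"];R=T[:3,:3];o=-R.T@T[:3,3]
    uv=np.atleast_2d(uv).astype(float)
    d=(R.T@np.linalg.inv(c["K"])@np.c_[uv,np.ones(len(uv))].T).T
    return (o+d*((z-o[2])/d[:,2])[:,None])[:,:2]
def pix(n,P):
    c=arm.camera_info(n);T=c["extrinsics"];P=np.atleast_2d(P)
    p=(c["K"]@(T[:3,:3]@P.T+T[:3,3:])).T
    return p[:,:2]/p[:,2:]
def white(im,lo=150,sat=45):
    h=cv2.cvtColor(im,cv2.COLOR_BGR2HSV)
    return ((h[...,1]<sat)&(h[...,2]>lo)).astype(np.uint8)*255
E
python3 - <<'E'
from h import *
im=cv2.imread("pics/top0.png")
a=im[178:262,178:293+50];b=im[178:262,310:475]
cv2.imwrite("pics/crop0.png",cv2.resize(np.vstack([a,b]),None,fx=3.5,fy=3.5,interpolation=cv2.INTER_CUBIC))
m=white(im);m[:170]=0;m[265:]=0;m[:,:170]=0;m[:,480:]=0
n,l,st,ce=cv2.connectedComponentsWithStats(m)
for i in range(1,n):
    if st[i,4]<6: continue
    p=np.argwhere(l==i)[:,::-1];w=ray("top",p,.034)
    c=w.mean(0);e,v=np.linalg.eigh(np.cov((w-c).T))
    print(np.round(ce[i],1),st[i,4],np.round(c,3),np.round(np.sqrt(12*abs(e)),3),round(float(np.arctan2(v[1,1],v[0,1])),2))
E
```

```text
[331.5 191. ] 23 [ 0.618 -0.06 ] [0.031 0.049] -2.57
[337.6 187.1] 7 [ 0.63 -0.08] [0.006 0.029] -2.49
[371.8 187.2] 87 [ 0.628 -0.195] [0.012 0.086] 1.68
[356.2 190.6] 28 [ 0.617 -0.142] [0.017 0.033] -3.07
[413.5 200.4] 93 [ 0.58  -0.332] [0.012 0.085] 2.56
[403.8 213.9] 29 [ 0.536 -0.297] [0.017 0.032] 1.06
[436.1 224.2] 30 [ 0.499 -0.402] [0.017 0.033] 2.8
[453.8 227.3] 92 [ 0.488 -0.459] [0.012 0.085] 1.29
[188.2 243. ] 124 [0.456 0.411] [0.022 0.105] 3.01
[406.3 242.2] 123 [ 0.443 -0.3  ] [0.021 0.105] 3.12
[329.2 239.7] 123 [ 0.456 -0.048] [0.019 0.104] 1.19
[363.6 246.2] 119 [ 0.433 -0.16 ] [0.018 0.102] 0.86
[278.5 245.2] 35 [0.442 0.118] [0.043 0.047] 2.48
```

View pics/crop0.png

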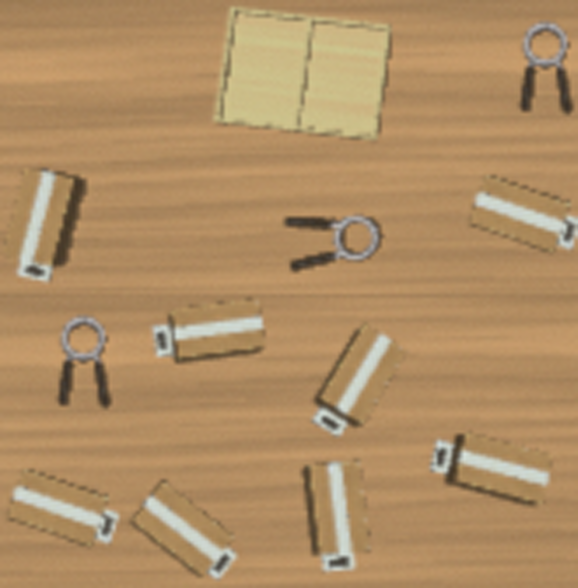

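```bash
cat >> h.py <<'E'
def cartons(im,cand,n="top",zb=0.0):
    "cand: {name:(u,v,tab_u,tab_v)} pixel seeds; gives centre xy and yaw of x axis (away from tab)"
    m=white(im);N,l=cv2.connectedComponents(m);out={}
    for k,(u,v,a,b) in cand.items():
        ys,xs=np.nonzero(l[v-4:v+5,u-4:u+5]);lab=l[v-4+ys[0],u-4+xs[0]] if len(ys) else 0
        w=ray(n,np.argwhere(l==lab)[:,::-1],zb+.034)
        x=(ray(n,(u,v),zb+.034)-ray(n,(a,b),zb))[0];x/=np.linalg.norm(x)
        for _ in range(4):
            s=w@x;e=np.percentile(s,99.5)+.0005
            q=w[s>e-.078]; c=q.mean(0);_,V=np.linalg.eigh(np.cov((q-c).T))
            x=V[:,1]*np.sign(V[:,1]@x)
        s=q@x; c=c+x*(e-.042-c@x)
        out[k]=(c[0],c[1],np.arctan2(x[1],x[0]),len(w))
    return out
def q6(x,y,psi):
    q1=np.arctan2(y,x)-np.arcsin(.037/np.hypot(x,y)); return [round(float(np.pi/2+q1-psi-k*np.pi),2) for k in(-2,-1,0,1)]
E
python3 - <<'E'
from h import *
im=cv2.imread("pics/top0.png")
C=dict(base=(190,236,187,256),A=(325,238,341,244),B=(361,244,374,256),C=(406,238,408,255),D=(454,227,436,224),E=(413,200,404,214),F=(372,187,356,191))
for k,v in cartons(im,C).items(): print(k,np.round(v,3),"q6 for psi=yaw+k*pi",q6(*v[:3]))
t=ray("top",[(244.6,180.3),(289.4,185.1),(286,217.4),(239.4,213.1)],.014)
print("tray",t.mean(0),np.linalg.norm(np.roll(t,-1,0)-t,axis=1), np.arctan2(*((t[0]+t[1]-t[2]-t[3])[::-1])))
# tray by mask
hsv=cv2.cvtColor(im,cv2.COLOR_BGR2HSV)
for (u,v) in [(255,198),(300,230),(278,198)]: print(hsv[v,u])
for nm,(u,v) in dict(c1=(334,197),c2=(272,246)).items():
    sub=np.zeros(im.shape[:2],bool);sub[v-16:v+17,u-19:u+20]=1
    h=sub&(hsv[...,2]<60); g=sub&(hsv[...,1]<70)&(hsv[...,2]>=75)
    hp=np.argwhere(h)[:,::-1];gp=np.argwhere(g)[:,::-1]
    hw=ray("top",hp,.014);gw=ray("top",gp,.024)
    (cx,r)=cv2.minEnclosingCircle(gp.astype(np.float32));c=ray("top",cx,.028)[0]
    d=c-hw.mean(0);print(nm,len(hp),len(gp),"px",np.round(cx,1),round(r,1),"ctr",np.round(c,3),np.round(gw.mean(0),3),"hand",np.round(hw.mean(0),3),"len",np.linalg.norm(d).round(3),"yaw",np.arctan2(d[1],d[0]).round(3))
E
```

```text
base [  0.468   0.411  -0.24  124.   ] q6 for psi=yaw+k*pi [8.76, 5.61, 2.47, -0.67]
A [ 4.610e-01 -3.800e-02  1.211e+00  1.230e+02] q6 for psi=yaw+k*pi [6.48, 3.34, 0.2, -2.94]
B [  0.439  -0.153   0.881 119.   ] q6 for psi=yaw+k*pi [6.56, 3.42, 0.27, -2.87]
C [ 4.54e-01 -3.01e-01  6.40e-02  1.23e+02] q6 for psi=yaw+k*pi [7.14, 3.99, 0.85, -2.29]
D [ 0.488 -0.459 -1.853 92.   ] q6 for psi=yaw+k*pi [8.9, 5.76, 2.61, -0.53]
E [ 0.58  -0.332 -0.583 93.   ] q6 for psi=yaw+k*pi [7.86, 4.72, 1.58, -1.56]
F [ 0.628 -0.195 -1.464 87.   ] q6 for psi=yaw+k*pi [8.96, 5.82, 2.68, -0.46]
tray [0.59920184 0.16485269] [0.15291679 0.11042491 0.15674323 0.11282957] -0.1311871187501965
[ 24  86 202]
[ 16 118 184]
[ 21  91 205]
c1 0 78 px [340.5 190.8] 13.1 ctr [ 0.619 -0.09 ] [ 0.621 -0.068] hand [nan nan] len nan yaw nan
c2 0 88 px [274.5 247.5] 11.9 ctr [0.435 0.132] [0.441 0.12 ] hand [nan nan] len nan yaw nan<stdin>:16: RuntimeWarning: Mean of empty slice.
  ret = um.true_divide(
```

```bash
cat >> h.py <<'E'
def seeds(P,n,zb=0):
    c=np.array(P[:2]);x=np.array([np.cos(P[2]),np.sin(P[2])])
    return tuple(int(round(t)) for t in np.r_[pix(n,np.r_[c,zb+.034])[0],pix(n,np.r_[c-.05*x,zb+.003])[0]])
def collar(im,u,v,n="top",zb=0.0,r=11):
    hsv=cv2.cvtColor(im,cv2.COLOR_BGR2HSV);R=ray
    yy,xx=np.mgrid[:im.shape[0],:im.shape[1]];d=np.hypot(xx-u,yy-v)
    # ring: unsaturated pixels near the seed
    g=(d<r)&(hsv[...,1]<80)&(hsv[...,2]>70)
    gp=np.argwhere(g)[:,::-1];gw=R(n,gp,zb+.022)
    A=np.c_[2*gw,np.ones(len(gw))];s=np.linalg.lstsq(A,(gw**2).sum(1),rcond=None)[0];c=s[:2]
    k=(d<28)&(hsv[...,2]<80)&(hsv[...,1]<140)
    hw=R(n,np.argwhere(k)[:,::-1],zb+.014);dd=np.linalg.norm(hw-c,axis=1);hw=hw[(dd>.03)&(dd<.075)]
    x=c-hw.mean(0)
    return np.round(np.r_[c,np.arctan2(x[1],x[0])],3),"fit r",round(float(np.sqrt(s[2]+c@c)),3),"hand",round(float(np.hypot(*x)),3),len(gp),len(hw)
E
python3 - <<'E'
from h import *
im=cv2.imread("pics/top0.png");sd=cv2.imread("pics/side0.png")
C=dict(base=(190,236,187,256),A=(325,238,341,244),B=(361,244,374,256),C=(406,238,408,255),D=(454,227,436,224),E=(413,200,404,214),F=(372,187,356,191))
t=cartons(im,C);s=cartons(sd,{k:seeds(v,"side") for k,v in t.items()},"side")
for k in s: print(k,np.round(t[k],3),np.round(s[k],3))
for n,u,v in (("c1",334,191),("c2",280,246)):
    r=collar(im,u,v);print(n,r); p=pix("side",[*r[0][:2],.022])[0];print(p,collar(sd,*p,"side"))
E
```

```text
base [  0.468   0.411  -0.24  124.   ] [  0.466   0.41   -0.236 164.   ]
A [ 4.610e-01 -3.800e-02  1.211e+00  1.230e+02] [ 4.590e-01 -3.800e-02  1.191e+00  7.100e+01]
B [  0.439  -0.153   0.881 119.   ] [ 0.438 -0.153  0.875 58.   ]
C [ 4.54e-01 -3.01e-01  6.40e-02  1.23e+02] [ 0.451 -0.301  0.069 45.   ]
D [ 0.488 -0.459 -1.853 92.   ] [ 0.487 -0.458 -1.88  35.   ]
E [ 0.58  -0.332 -0.583 93.   ] [ 0.577 -0.33  -0.59  39.   ]
F [ 0.628 -0.195 -1.464 87.   ] [ 0.625 -0.193 -1.461 47.   ]
c1 (array([ 0.621, -0.067, -0.045]), 'fit r', 0.019, 'hand', 0.043, 87, 38)
[320.51762627 198.39528354] (array([ 0.617, -0.067, -0.001]), 'fit r', 0.023, 'hand', 0.044, 132, 25)
c2 (array([ 0.442,  0.119, -1.464]), 'fit r', 0.019, 'hand', 0.041, 95, 35)
[357.28063175 254.27429636] (array([ 0.439,  0.122, -1.494]), 'fit r', 0.02, 'hand', 0.04, 164, 34)
```

```bash
cat >> h.py <<'E'
from scipy.spatial.transform import Rotation as Ro
def Rdown(p): return np.array([[np.cos(p),np.sin(p),0],[np.sin(p),-np.cos(p),0],[0,0,-1]])
def plan(*calls,start=None):
    "each call: list of waypoints (x,y,z,psi); prints shift cm, rotvec, rows needed, from the pose at that call's beginning"
    s=arm.state();p=np.array(s["eef_pos"]);R=np.array(s["orientation"])
    if start is not None: p=np.array(start[:3]);R=Rdown(start[3])
    for c in calls:
        a=p;A=R
        for w in c:
            d=np.round(A.T@(np.array(w[:3])-a)*100,1);r=np.round(Ro.from_matrix(A.T@Rdown(w[3])).as_rotvec(),2)
            p2=a+A@d/100;R2=A@Ro.from_rotvec(r).as_matrix()
            n=max(np.linalg.norm(p2-p)/.05,Ro.from_matrix(R.T@R2).magnitude()/.15);p,R=p2,R2
            print("  ",d.tolist(),r.tolist(),"rows %.1f"%n,"-> ",np.round(p,3),"q6",q6(w[0],w[1],w[3])[2])
        print("--")
base=(.467,.4105,-.238)
E
python3 - <<'E'
from h import *
P=1.277
plan([(.4875,-.4585,.12,P),(.4875,-.4585,.021,P)],[(.4875,-.4585,.15,P)])
E
```

```text
[23.5, 7.7, 9.9] [-0.0, -0.0, -0.82] rows 5.5 ->  [ 0.487 -0.459  0.12 ] q6 -0.52
   [23.5, 7.7, 19.8] [-0.0, -0.0, -0.82] rows 2.0 ->  [ 0.487 -0.459  0.021] q6 -0.52
--
   [0.0, 0.0, -12.9] [-0.0, -0.0, -0.0] rows 2.6 ->  [ 0.487 -0.459  0.15 ] q6 -0.52
--
```

Call:
carry_out(motion=[[-0.4,[23.5,7.7,9.9],[0,0,-0.82]],[-0.4,[23.5,7.7,9.9],[0,0,-0.82]],[-0.4,[23.5,7.7,9.9],[0,0,-0.82]],[-0.4,[23.5,7.7,9.9],[0,0,-0.82]],[-0.4,[23.5,7.7,9.9],[0,0,-0.82]],[-0.4,[23.5,7.7,9.9],[0,0,-0.82]],[-0.4,[23.5,7.7,9.9],[0,0,-0.82]],[-0.4,[23.5,7.7,9.9],[0,0,-0.82]],[-0.4,[23.5,7.7,9.9],[0,0,-0.82]],[-0.4,[23.5,7.7,13],[0,0,-0.82]],[-0.4,[23.5,7.7,16.5],[0,0,-0.82]],[-0.4,[23.5,7.7,19.8],[0,0,-0.82]]], squeeze=25)

```text
t: 1.3
eef_pos: [0.4864, -0.4599, 0.0214]
orientation: [[0.293, 0.956, 0.001], [0.956, -0.293, -0.001], [-0.001, 0.001, -1.0]]
contact_force: [1.5, -1.5, -0.4]
opening: 0.0657
finger_force: 0.0
```

Call:
carry_out(motion=[[-0.4,[0,0,0],[0,0,0]],[-0.4,[0,0,0],[0,0,0]],[1,[0,0,0],[0,0,0]],[1,[0,0,0],[0,0,0]],[1,[0,0,0],[0,0,0]],[1,[0,0,0],[0,0,0]],[1,[0,0,0],[0,0,0]],[1,[0,0,0],[0,0,0]]])

```text
t: 2.1
eef_pos: [0.4879, -0.4596, 0.0232]
orientation: [[0.29, 0.957, 0.001], [0.957, -0.29, -0.002], [-0.001, 0.002, -1.0]]
contact_force: [-1.4, 0.1, 7.7]
opening: 0.0478
finger_force: 25.0
```

```bash
python3 - <<'E'
from h import *
P=1.277;Q=base[2]+np.pi
plan([(.4875,-.4585,.13,P),(*base[:2],.13,Q)],[(*base[:2],.13,Q)],[(*base[:2],.058,Q),(*base[:2],.2,Q)])
E
```

```text
[0.1, -0.1, -10.7] [0.0, 0.0, -0.0] rows 2.1 ->  [ 0.487 -0.458  0.13 ] q6 -0.52
   [82.7, -27.2, -10.8] [0.0, 0.0, -1.63] rows 17.4 ->  [0.467 0.411 0.13 ] q6 -0.67
--
   [-0.0, -0.0, -0.0] [-0.0, 0.0, 0.0] rows 0.0 ->  [0.467 0.411 0.13 ] q6 -0.67
--
   [0.0, -0.0, 7.2] [-0.0, 0.0, 0.0] rows 1.4 ->  [0.467 0.411 0.058] q6 -0.67
   [-0.0, -0.0, -7.0] [-0.0, 0.0, 0.0] rows 2.8 ->  [0.467 0.411 0.2  ] q6 -0.67
--
```

```bash
python3 - <<'E'
from h import *
P=1.277;Q=base[2]+np.pi
plan([(.4875,-.4585,.13,P),(.49,-.1,.13,2.05)],[(*base[:2],.13,Q)])
E
```

```text
[0.1, -0.1, -10.7] [0.0, 0.0, -0.0] rows 2.1 ->  [ 0.487 -0.458  0.13 ] q6 -0.52
   [34.5, -10.2, -10.7] [0.0, 0.0, -0.77] rows 7.2 ->  [ 0.49 -0.1   0.13] q6 -0.75
--
   [46.4, 21.3, -0.1] [-0.0, 0.0, -0.86] rows 10.2 ->  [0.467 0.41  0.13 ] q6 -0.67
--
```

Call:
carry_out(motion=[[1,[0.1,-0.1,-3],[0,0,0]],[1,[0.1,-0.1,-7],[0,0,0]],[1,[0.1,-0.1,-10.7],[0,0,0]],[1,[34.5,-10.2,-10.7],[0,0,-0.77]],[1,[34.5,-10.2,-10.7],[0,0,-0.77]],[1,[34.5,-10.2,-10.7],[0,0,-0.77]],[1,[34.5,-10.2,-10.7],[0,0,-0.77]],[1,[34.5,-10.2,-10.7],[0,0,-0.77]],[1,[34.5,-10.2,-10.7],[0,0,-0.77]],[1,[34.5,-10.2,-10.7],[0,0,-0.77]],[1,[34.5,-10.2,-10.7],[0,0,-0.77]],[1,[34.5,-10.2,-10.7],[0,0,-0.77]]])

```text
t: 3.3
eef_pos: [0.49, -0.0983, 0.1291]
orientation: [[-0.46, 0.888, 0.001], [0.888, 0.46, -0.0], [-0.001, 0.001, -1.0]]
contact_force: [-0.1, -0.3, -0.4]
opening: 0.0479
finger_force: 25.0
```

Call:
carry_out(motion=[[1,[46.4,21.3,0],[0,0,-0.86]],[1,[46.4,21.3,0],[0,0,-0.86]],[1,[46.4,21.3,0],[0,0,-0.86]],[1,[46.4,21.3,0],[0,0,-0.86]],[1,[46.4,21.3,0],[0,0,-0.86]],[1,[46.4,21.3,0],[0,0,-0.86]],[1,[46.4,21.3,0],[0,0,-0.86]],[1,[46.4,21.3,0],[0,0,-0.86]],[1,[46.4,21.3,0],[0,0,-0.86]],[1,[46.4,21.3,0],[0,0,-0.86]],[1,[46.4,21.3,0],[0,0,-0.86]],[1,[46.4,21.3,0],[0,0,-0.86]]])

```text
t: 4.5
eef_pos: [0.4672, 0.4108, 0.1279]
orientation: [[-0.973, 0.232, -0.0], [0.232, 0.973, -0.0], [0.0, -0.001, -1.0]]
contact_force: [-0.7, 0.2, -0.5]
opening: 0.0478
finger_force: 25.0
```

Call:
carry_out(motion=[[1,[0,0,3],[0,0,0]],[1,[0,0,5.5],[0,0,0]],[1,[0,0,6.6],[0,0,0]],[1,[0,0,7],[0,0,0]],[1,[0,0,7],[0,0,0]],[1,[0,0,7],[0,0,0]],[-0.5,[0,0,7],[0,0,0]],[-0.5,[0,0,7],[0,0,0]],[-0.5,[0,0,7],[0,0,0]],[-0.5,[0,0,4],[0,0,0]],[-0.5,[0,0,0],[0,0,0]],[-0.5,[0,0,0],[0,0,0]]])

```text
t: 5.7
eef_pos: [0.4682, 0.4122, 0.1341]
orientation: [[-0.973, 0.232, 0.007], [0.232, 0.973, 0.005], [-0.005, 0.007, -1.0]]
contact_force: [-0.5, 0.1, 0.5]
opening: 0.0702
finger_force: 0.0
```

```bash
python3 - <<'E'
from h import *
im=arm.grab_frame("top");sd=arm.grab_frame("side")
cv2.imwrite("pics/t1.png",im);cv2.imwrite("pics/s1.png",sd)
s=arm.state();print(np.round(s["q"],3))
for n,i in (("top",im),("side",sd)):
    try: print(n,cartons(i,{"b":seeds(base,n,.034)},n,.034))
    except Exception as e: print(n,e)
# next: E, k=1
e=(.5785,-.331);P=-.586+np.pi;Q=base[2]+np.pi
plan([(.53,0,.13,(P+Q)/2)],[(*e,.12,P),(*e,.021,P)])
E
```

```text
[ 0.663  0.539  1.401  0.     1.2   -0.673]
top {'b': (np.float64(0.8568110740425818), np.float64(-1.0557409634644228), np.float64(-0.11433383981366481), 254969)}
side {'b': (np.float64(-1.4509669287904883), np.float64(-2.649733175153959), np.float64(-2.821637881776004), 236104)}
   [-15.7, -38.5, -0.1] [0.0, 0.0, 0.18] rows 8.3 ->  [0.53 0.   0.13] q6 -1.23
--
   [-17.8, -28.3, 1.0] [0.0, 0.0, 0.17] rows 6.7 ->  [ 0.579 -0.331  0.12 ] q6 -1.56
   [-17.8, -28.4, 10.9] [0.0, 0.0, 0.17] rows 2.0 ->  [ 0.579 -0.332  0.021] q6 -1.56
--
```

Call:
carry_out(motion=[[-0.4,[-15.7,-38.5,-0.1],[0,0,0.18]],[-0.4,[-15.7,-38.5,-0.1],[0,0,0.18]],[-0.4,[-15.7,-38.5,-0.1],[0,0,0.18]],[-0.4,[-15.7,-38.5,-0.1],[0,0,0.18]],[-0.4,[-15.7,-38.5,-0.1],[0,0,0.18]],[-0.4,[-15.7,-38.5,-0.1],[0,0,0.18]],[-0.4,[-15.7,-38.5,-0.1],[0,0,0.18]],[-0.4,[-15.7,-38.5,-0.1],[0,0,0.18]],[-0.4,[-15.7,-38.5,-0.1],[0,0,0.18]],[-0.4,[-15.7,-38.5,-0.1],[0,0,0.18]]])

```text
t: 6.8
eef_pos: [0.5293, -0.0019, 0.1284]
orientation: [[-0.914, 0.406, -0.002], [0.406, 0.914, 0.0], [0.002, -0.001, -1.0]]
contact_force: [0.0, 0.2, -0.6]
opening: 0.0657
finger_force: 0.0
```

Call:
carry_out(motion=[[-0.4,[-17.8,-28.3,1],[0,0,0.17]],[-0.4,[-17.8,-28.3,1],[0,0,0.17]],[-0.4,[-17.8,-28.3,1],[0,0,0.17]],[-0.4,[-17.8,-28.3,1],[0,0,0.17]],[-0.4,[-17.8,-28.3,1],[0,0,0.17]],[-0.4,[-17.8,-28.3,1],[0,0,0.17]],[-0.4,[-17.8,-28.3,1],[0,0,0.17]],[-0.4,[-17.8,-28.3,1],[0,0,0.17]],[-0.4,[-17.8,-28.3,1],[0,0,0.17]],[-0.4,[-17.8,-28.4,5],[0,0,0.17]],[-0.4,[-17.8,-28.4,8.5],[0,0,0.17]],[-0.4,[-17.8,-28.4,10.9],[0,0,0.17]]])

```text
t: 8.0
eef_pos: [0.5779, -0.3288, 0.0179]
orientation: [[-0.835, 0.55, -0.002], [0.55, 0.835, 0.002], [0.003, 0.0, -1.0]]
contact_force: [0.9, 0.4, -0.9]
opening: 0.0659
finger_force: 0.0
```

Call:
carry_out(motion=[[-0.4,[0,0,0],[0,0,0]],[-0.4,[0,0,0],[0,0,0]],[1,[0,0,0],[0,0,0]],[1,[0,0,0],[0,0,0]],[1,[0,0,0],[0,0,0]],[1,[0,0,0],[0,0,0]],[1,[0,0,0],[0,0,0]]])

```text
t: 8.7
eef_pos: [0.5786, -0.3319, 0.0218]
orientation: [[-0.834, 0.552, 0.002], [0.552, 0.834, -0.001], [-0.002, 0.0, -1.0]]
contact_force: [-0.9, 2.8, 6.8]
opening: 0.0475
finger_force: 25.0
```

```bash
cat >> h.py <<'E'
def stack(nc):
    for n in("top","side"):
        i=arm.grab_frame(n);cv2.imwrite(f"pics/{n}_stack{nc}.png",i)
        try: print(n,np.round(cartons(i,{"b":seeds(base,n,.034*nc)},n,.034*nc)["b"],3))
        except Exception as e: print(n,e)
E
python3 - <<'E'
from h import *
stack(1)
e=(.5785,-.331);P=-.586+np.pi;Q=base[2]+np.pi
z=arm.state()["eef_pos"][2]
plan([(*e,.16,P),(.54,0,.165,(P+Q)/2)],[(*base[:2],.165,Q)],[(*base[:2],z+.069,Q)])
E
```

```text
top [  0.465   0.412  -0.224 131.   ]
side [  0.464   0.411  -0.222 172.   ]
   [0.0, 0.1, -13.8] [0.0, 0.0, 0.0] rows 2.8 ->  [ 0.579 -0.331  0.16 ] q6 -1.56
   [21.5, 25.5, -14.3] [0.0, 0.0, -0.17] rows 6.7 ->  [ 0.54  -0.001  0.165] q6 -1.23
--
   [23.2, 34.7, -0.1] [-0.0, 0.0, -0.18] rows 8.3 ->  [0.467 0.411 0.165] q6 -0.67
--
   [0.1, -0.0, 7.4] [-0.0, 0.0, 0.0] rows 1.5 ->  [0.467 0.411 0.091] q6 -0.67
--
```

Call:
carry_out(motion=[[1,[0,0.1,-4],[0,0,0]],[1,[0,0.1,-9],[0,0,0]],[1,[0,0.1,-13.8],[0,0,0]],[1,[21.5,25.5,-14.3],[0,0,-0.17]],[1,[21.5,25.5,-14.3],[0,0,-0.17]],[1,[21.5,25.5,-14.3],[0,0,-0.17]],[1,[21.5,25.5,-14.3],[0,0,-0.17]],[1,[21.5,25.5,-14.3],[0,0,-0.17]],[1,[21.5,25.5,-14.3],[0,0,-0.17]],[1,[21.5,25.5,-14.3],[0,0,-0.17]],[1,[21.5,25.5,-14.3],[0,0,-0.17]],[1,[21.5,25.5,-14.3],[0,0,-0.17]]])

```text
t: 10.0
eef_pos: [0.5396, -0.0003, 0.1638]
orientation: [[-0.916, 0.402, 0.0], [0.402, 0.916, -0.0], [-0.001, -0.0, -1.0]]
contact_force: [-0.4, 0.0, -1.3]
opening: 0.0478
finger_force: 25.0
```

Call:
carry_out(motion=[[1,[23.2,34.7,0],[0,0,-0.18]],[1,[23.2,34.7,0],[0,0,-0.18]],[1,[23.2,34.7,0],[0,0,-0.18]],[1,[23.2,34.7,0],[0,0,-0.18]],[1,[23.2,34.7,0],[0,0,-0.18]],[1,[23.2,34.7,0],[0,0,-0.18]],[1,[23.2,34.7,0],[0,0,-0.18]],[1,[23.2,34.7,0],[0,0,-0.18]],[1,[23.2,34.7,0],[0,0,-0.18]],[1,[23.2,34.7,0],[0,0,-0.18]],[1,[23.2,34.7,0],[0,0,-0.18]],[1,[23.2,34.7,0],[0,0,-0.18]]])

```text
t: 11.2
eef_pos: [0.468, 0.4088, 0.1635]
orientation: [[-0.972, 0.235, -0.0], [0.235, 0.972, -0.0], [-0.0, -0.0, -1.0]]
contact_force: [-0.0, -1.1, -0.6]
opening: 0.0477
finger_force: 25.0
```

Call:
carry_out(motion=[[1,[-0.1,0.1,3.5],[0,0,0]],[1,[-0.1,0.1,6],[0,0,0]],[1,[-0.1,0.1,6.8],[0,0,0]],[1,[-0.1,0.1,7.2],[0,0,0]],[1,[-0.1,0.1,7.2],[0,0,0]],[1,[-0.1,0.1,7.2],[0,0,0]],[-0.5,[-0.1,0.1,7.2],[0,0,0]],[-0.5,[-0.1,0.1,7.2],[0,0,0]],[-0.5,[-0.1,0.1,7.2],[0,0,0]],[-0.5,[-0.1,0.1,4],[0,0,0]],[-0.5,[0,0,0],[0,0,0]],[-0.5,[0,0,0],[0,0,0]]])

```text
t: 12.4
eef_pos: [0.4685, 0.4117, 0.1692]
orientation: [[-0.973, 0.232, 0.007], [0.233, 0.973, 0.005], [-0.005, 0.007, -1.0]]
contact_force: [-0.3, 0.7, 0.6]
opening: 0.0704
finger_force: 0.0
```

```bash
python3 - <<'E'
from h import *
e=(.6265,-.194);P=1.68;Q=base[2]+np.pi
plan([(.57,.05,.15,2.2)],[(*e,.12,P),(*e,.021,P)],start=(.467,.411,.165,Q))
print("carry")
plan([(*e,.19,P),(.57,.05,.2,2.2)],[(*base[:2],.2,Q)],start=(*e,.021,P))
E
```

```text
[-18.5, -32.7, 1.5] [0.0, 0.0, 0.7] rows 7.5 ->  [0.57 0.05 0.15] q6 -0.61
--
   [-23.0, -9.8, 3.0] [0.0, 0.0, 0.52] rows 5.0 ->  [ 0.627 -0.194  0.12 ] q6 -0.47
   [-23.0, -9.8, 12.9] [0.0, 0.0, 0.52] rows 2.0 ->  [ 0.627 -0.194  0.021] q6 -0.47
--
carry
   [0.0, 0.0, -16.9] [0.0, 0.0, 0.0] rows 3.4 ->  [ 0.626 -0.194  0.19 ] q6 -0.47
   [24.9, -3.0, -17.9] [0.0, 0.0, -0.52] rows 5.0 ->  [0.57 0.05 0.2 ] q6 -0.61
--
   [35.2, 12.9, -0.0] [0.0, 0.0, -0.7] rows 7.5 ->  [0.467 0.411 0.2  ] q6 -0.67
--
```

Call:
carry_out(motion=[[-0.4,[-18.5,-32.7,1.5],[0,0,0.7]],[-0.4,[-18.5,-32.7,1.5],[0,0,0.7]],[-0.4,[-18.5,-32.7,1.5],[0,0,0.7]],[-0.4,[-18.5,-32.7,1.5],[0,0,0.7]],[-0.4,[-18.5,-32.7,1.5],[0,0,0.7]],[-0.4,[-18.5,-32.7,1.5],[0,0,0.7]],[-0.4,[-18.5,-32.7,1.5],[0,0,0.7]],[-0.4,[-18.5,-32.7,1.5],[0,0,0.7]],[-0.4,[-18.5,-32.7,1.5],[0,0,0.7]]])

```text
t: 13.3
eef_pos: [0.5714, 0.0464, 0.148]
orientation: [[-0.591, 0.807, -0.0], [0.807, 0.591, -0.0], [-0.0, -0.0, -1.0]]
contact_force: [-0.3, 0.8, 0.6]
opening: 0.0661
finger_force: 0.0
```

Call:
carry_out(motion=[[-0.4,[-23,-9.8,3],[0,0,0.52]],[-0.4,[-23,-9.8,3],[0,0,0.52]],[-0.4,[-23,-9.8,3],[0,0,0.52]],[-0.4,[-23,-9.8,3],[0,0,0.52]],[-0.4,[-23,-9.8,3],[0,0,0.52]],[-0.4,[-23,-9.8,3],[0,0,0.52]],[-0.4,[-23,-9.8,3],[0,0,0.52]],[-0.4,[-23,-9.8,3],[0,0,0.52]],[-0.4,[-23,-9.8,7],[0,0,0.52]],[-0.4,[-23,-9.8,10.5],[0,0,0.52]],[-0.4,[-23,-9.8,12.9],[0,0,0.52]],[-0.4,[-23,-9.8,12.9],[0,0,0.52]]])

```text
t: 14.5
eef_pos: [0.6278, -0.1915, 0.0171]
orientation: [[-0.118, 0.993, -0.004], [0.993, 0.118, 0.001], [0.002, -0.003, -1.0]]
contact_force: [-0.2, -0.1, -0.1]
opening: 0.066
finger_force: 0.0
```

Call:
carry_out(motion=[[-0.4,[0,0,0],[0,0,0]],[1,[0,0,0],[0,0,0]],[1,[0,0,0],[0,0,0]],[1,[0,0,0],[0,0,0]],[1,[0,0,0],[0,0,0]],[1,[0,0,0],[0,0,0]]])

```text
t: 15.1
eef_pos: [0.6291, -0.1938, 0.0207]
orientation: [[-0.116, 0.993, 0.001], [0.993, 0.116, -0.0], [-0.0, 0.001, -1.0]]
contact_force: [-1.9, 2.0, 7.4]
opening: 0.0476
finger_force: 25.0
```

```bash
python3 - <<'E'
from h import *
stack(2)
E
```

```text
top [  0.47    0.412  -0.229 149.   ]
side [  0.469   0.411  -0.231 184.   ]
```

Call:
carry_out(motion=[[1,[0,0,-4],[0,0,0]],[1,[0,0,-9],[0,0,0]],[1,[0,0,-14],[0,0,0]],[1,[0,0,-17],[0,0,0]],[1,[24.9,-3,-17.9],[0,0,-0.52]],[1,[24.9,-3,-17.9],[0,0,-0.52]],[1,[24.9,-3,-17.9],[0,0,-0.52]],[1,[24.9,-3,-17.9],[0,0,-0.52]],[1,[24.9,-3,-17.9],[0,0,-0.52]],[1,[24.9,-3,-17.9],[0,0,-0.52]],[1,[24.9,-3,-17.9],[0,0,-0.52]]])

```text
t: 16.3
eef_pos: [0.5699, 0.0509, 0.1989]
orientation: [[-0.596, 0.803, 0.001], [0.803, 0.596, -0.0], [-0.0, 0.0, -1.0]]
contact_force: [0.8, -1.0, -1.0]
opening: 0.0481
finger_force: 25.0
```

Call:
carry_out(motion=[[1,[35.2,12.9,0],[0,0,-0.7]],[1,[35.2,12.9,0],[0,0,-0.7]],[1,[35.2,12.9,0],[0,0,-0.7]],[1,[35.2,12.9,0],[0,0,-0.7]],[1,[35.2,12.9,0],[0,0,-0.7]],[1,[35.2,12.9,0],[0,0,-0.7]],[1,[35.2,12.9,0],[0,0,-0.7]],[1,[35.2,12.9,0],[0,0,-0.7]],[1,[35.2,12.9,0],[0,0,-0.7]],[1,[35.2,12.9,0],[0,0,-0.7]],[1,[35.2,12.9,0],[0,0,-0.7]]])

```text
t: 17.4
eef_pos: [0.4658, 0.4084, 0.1984]
orientation: [[-0.972, 0.235, -0.0], [0.235, 0.972, -0.0], [0.0, -0.0, -1.0]]
contact_force: [-0.2, -0.2, -2.4]
opening: 0.0477
finger_force: 25.0
```

Call:
carry_out(motion=[[1,[0,0.1,3.5],[0,0,0]],[1,[0,0.1,6],[0,0,0]],[1,[0,0.1,7],[0,0,0]],[1,[0,0.1,7.4],[0,0,0]],[1,[0,0.1,7.4],[0,0,0]],[1,[0,0.1,7.4],[0,0,0]],[-0.5,[0,0.1,7.4],[0,0,0]],[-0.5,[0,0.1,7.4],[0,0,0]],[-0.5,[0,0.1,7.4],[0,0,0]],[-0.5,[0,0.1,4],[0,0,0]],[-0.5,[0,0,0],[0,0,0]],[-0.5,[0,0,0],[0,0,0]]])

```text
t: 18.6
eef_pos: [0.4662, 0.411, 0.2044]
orientation: [[-0.973, 0.233, 0.007], [0.233, 0.973, 0.005], [-0.005, 0.007, -1.0]]
contact_force: [0.4, -0.7, 0.2]
opening: 0.0705
finger_force: 0.0
```

```bash
python3 - <<'E'
from h import *
e=(.453,-.301);P=3.208;Q=base[2]+np.pi
plan([(.47,.05,.19,3.05)],[(*e,.12,P),(*e,.021,P)],start=(.467,.4105,.2,Q))
print("carry")
plan([(*e,.22,P),(.47,.05,.235,3.05)],[(*base[:2],.235,Q)],start=(*e,.021,P))
E
```

```text
[-8.8, -35.0, 1.0] [0.0, 0.0, -0.15] rows 7.2 ->  [0.47 0.05 0.19] q6 -1.45
--
   [-1.4, -35.1, 7.0] [0.0, 0.0, -0.15] rows 7.2 ->  [ 0.453 -0.301  0.12 ] q6 -2.29
   [-1.4, -35.1, 16.9] [0.0, 0.0, -0.15] rows 2.0 ->  [ 0.453 -0.301  0.021] q6 -2.29
--
carry
   [0.0, 0.0, -19.9] [0.0, 0.0, 0.0] rows 4.0 ->  [ 0.453 -0.301  0.22 ] q6 -2.29
   [-4.0, 34.9, -21.4] [0.0, 0.0, 0.16] rows 7.0 ->  [0.47  0.05  0.235] q6 -1.45
--
   [3.6, 35.9, 0.0] [0.0, 0.0, 0.14] rows 7.2 ->  [0.467 0.411 0.235] q6 -0.67
--
```

Call:
carry_out(motion=[[-0.4,[-8.8,-35,1],[0,0,-0.15]],[-0.4,[-8.8,-35,1],[0,0,-0.15]],[-0.4,[-8.8,-35,1],[0,0,-0.15]],[-0.4,[-8.8,-35,1],[0,0,-0.15]],[-0.4,[-8.8,-35,1],[0,0,-0.15]],[-0.4,[-8.8,-35,1],[0,0,-0.15]],[-0.4,[-8.8,-35,1],[0,0,-0.15]],[-0.4,[-8.8,-35,1],[0,0,-0.15]],[-0.4,[-8.8,-35,1],[0,0,-0.15]]])

```text
t: 19.5
eef_pos: [0.469, 0.0478, 0.1884]
orientation: [[-0.996, 0.088, 0.0], [0.088, 0.996, 0.0], [-0.0, 0.0, -1.0]]
contact_force: [0.2, 0.7, -0.2]
opening: 0.0657
finger_force: 0.0
```

Call:
carry_out(motion=[[-0.4,[-1.4,-35.1,7],[0,0,-0.15]],[-0.4,[-1.4,-35.1,7],[0,0,-0.15]],[-0.4,[-1.4,-35.1,7],[0,0,-0.15]],[-0.4,[-1.4,-35.1,7],[0,0,-0.15]],[-0.4,[-1.4,-35.1,7],[0,0,-0.15]],[-0.4,[-1.4,-35.1,7],[0,0,-0.15]],[-0.4,[-1.4,-35.1,7],[0,0,-0.15]],[-0.4,[-1.4,-35.1,7],[0,0,-0.15]],[-0.4,[-1.4,-35.1,8],[0,0,-0.15]],[-0.4,[-1.4,-35.1,12],[0,0,-0.15]],[-0.4,[-1.4,-35.1,15.5],[0,0,-0.15]],[-0.4,[-1.4,-35.1,16.9],[0,0,-0.15]]])

```text
t: 20.7
eef_pos: [0.4528, -0.2989, 0.0164]
orientation: [[-0.998, -0.067, -0.003], [-0.067, 0.998, 0.003], [0.003, 0.003, -1.0]]
contact_force: [-1.0, -0.2, 0.8]
opening: 0.0662
finger_force: 0.0
```

Call:
carry_out(motion=[[-0.4,[0,0,0],[0,0,0]],[-0.4,[0,0,0],[0,0,0]],[1,[0,0,0],[0,0,0]],[1,[0,0,0],[0,0,0]],[1,[0,0,0],[0,0,0]],[1,[0,0,0],[0,0,0]],[1,[0,0,0],[0,0,0]]])

```text
t: 21.4
eef_pos: [0.4536, -0.3022, 0.0205]
orientation: [[-0.998, -0.065, 0.001], [-0.065, 0.998, -0.001], [-0.001, -0.001, -1.0]]
contact_force: [-1.5, 1.4, 8.0]
opening: 0.0477
finger_force: 25.0
```

```bash
python3 - <<'E'
from h import *
stack(3)
E
```

```text
top [  0.467   0.411  -0.246 160.   ]
side [  0.465   0.411  -0.235 189.   ]
```

Call:
carry_out(motion=[[1,[0,0,-4],[0,0,0]],[1,[0,0,-9],[0,0,0]],[1,[0,0,-14],[0,0,0]],[1,[0,0,-19],[0,0,0]],[1,[0,0,-20],[0,0,0]],[1,[-4,34.9,-21.4],[0,0,0.16]],[1,[-4,34.9,-21.4],[0,0,0.16]],[1,[-4,34.9,-21.4],[0,0,0.16]],[1,[-4,34.9,-21.4],[0,0,0.16]],[1,[-4,34.9,-21.4],[0,0,0.16]],[1,[-4,34.9,-21.4],[0,0,0.16]],[1,[-4,34.9,-21.4],[0,0,0.16]]])

```text
t: 22.7
eef_pos: [0.4696, 0.0472, 0.233]
orientation: [[-0.995, 0.095, -0.0], [0.095, 0.995, 0.0], [0.0, -0.0, -1.0]]
contact_force: [0.8, -0.2, -1.0]
opening: 0.0479
finger_force: 25.0
```

Call:
carry_out(motion=[[1,[3.6,35.9,0],[0,0,0.14]],[1,[3.6,35.9,0],[0,0,0.14]],[1,[3.6,35.9,0],[0,0,0.14]],[1,[3.6,35.9,0],[0,0,0.14]],[1,[3.6,35.9,0],[0,0,0.14]],[1,[3.6,35.9,0],[0,0,0.14]],[1,[3.6,35.9,0],[0,0,0.14]],[1,[3.6,35.9,0],[0,0,0.14]],[1,[3.6,35.9,0],[0,0,0.14]],[1,[3.6,35.9,0],[0,0,0.14]],[1,[3.6,35.9,0],[0,0,0.14]]])

```text
t: 23.8
eef_pos: [0.4686, 0.405, 0.2332]
orientation: [[-0.972, 0.234, -0.0], [0.234, 0.972, -0.0], [0.0, -0.0, -1.0]]
contact_force: [-0.1, -0.9, -1.1]
opening: 0.048
finger_force: 25.0
```

Call:
carry_out(motion=[[1,[0,0,0],[0,0,0]],[1,[0,0,0],[0,0,0]],[1,[0,0,1],[0,0,0]],[1,[0,0,2],[0,0,0]]])

```text
t: 24.2
eef_pos: [0.4684, 0.4059, 0.2126]
orientation: [[-0.973, 0.233, 0.0], [0.233, 0.973, 0.0], [-0.0, 0.0, -1.0]]
contact_force: [0.6, -0.3, -2.0]
opening: 0.0479
finger_force: 25.0
```

```bash
python3 - <<'E'
from h import *
e=(.46,-.038);P=1.2;Q=base[2]+np.pi;Q0=base[2]
plan([(.47,.2,.22,1.9)],[(*e,.12,P),(*e,.021,P)],start=(.467,.4105,.235,Q))
print("carry")
plan([(*e,.25,P),(.48,.1,.27,.75)],[(*base[:2],.27,Q0)],start=(*e,.021,P))
E
```

```text
[-5.3, -20.4, 1.5] [0.0, 0.0, 1.0] rows 6.7 ->  [0.47 0.2  0.22] q6 0.0
--
   [-22.1, -8.8, 10.0] [0.0, 0.0, 0.7] rows 5.2 ->  [ 0.459 -0.038  0.12 ] q6 0.21
   [-22.1, -8.8, 19.9] [0.0, 0.0, 0.7] rows 2.0 ->  [ 0.459 -0.038  0.021] q6 0.21
--
carry
   [0.0, 0.0, -22.9] [0.0, 0.0, 0.0] rows 4.6 ->  [ 0.46  -0.038  0.25 ] q6 0.21
   [13.6, -3.1, -24.9] [0.0, 0.0, 0.45] rows 3.0 ->  [0.48 0.1  0.27] q6 0.95
--
   [20.2, -23.6, 0.0] [0.0, 0.0, 0.99] rows 6.6 ->  [0.467 0.41  0.27 ] q6 2.47
--
```

Call:
carry_out(motion=[[1,[0.2,0.4,1],[0,0,0]],[1,[0.2,0.4,3.5],[0,0,0]],[1,[0.2,0.4,5],[0,0,0]],[1,[0.2,0.4,5.5],[0,0,0]],[1,[0.2,0.4,5.5],[0,0,0]],[1,[0.2,0.4,5.5],[0,0,0]],[-0.5,[0.2,0.4,5.5],[0,0,0]],[-0.5,[0.2,0.4,5.5],[0,0,0]],[-0.5,[0.2,0.4,5.5],[0,0,0]],[-0.5,[0.2,0.4,2],[0,0,0]],[-0.5,[0.2,0.4,-2],[0,0,0]],[-0.5,[0.2,0.4,-2],[0,0,0]]])

```text
t: 25.4
eef_pos: [0.4686, 0.4115, 0.2393]
orientation: [[-0.973, 0.233, 0.007], [0.233, 0.973, 0.005], [-0.006, 0.007, -1.0]]
contact_force: [1.2, -0.3, 0.9]
opening: 0.0704
finger_force: 0.0
```

Call:
carry_out(motion=[[-0.4,[-5.3,-20.4,1.5],[0,0,1]],[-0.4,[-5.3,-20.4,1.5],[0,0,1]],[-0.4,[-5.3,-20.4,1.5],[0,0,1]],[-0.4,[-5.3,-20.4,1.5],[0,0,1]],[-0.4,[-5.3,-20.4,1.5],[0,0,1]],[-0.4,[-5.3,-20.4,1.5],[0,0,1]],[-0.4,[-5.3,-20.4,1.5],[0,0,1]],[-0.4,[-5.3,-20.4,1.5],[0,0,1]],[-0.4,[-5.3,-20.4,1.5],[0,0,1]]])

```text
t: 26.3
eef_pos: [0.4713, 0.1998, 0.2182]
orientation: [[-0.333, 0.943, -0.0], [0.943, 0.333, -0.0], [0.0, -0.0, -1.0]]
contact_force: [-0.3, 0.1, -0.5]
opening: 0.0661
finger_force: 0.0
```

Call:
carry_out(motion=[[-0.4,[-22.1,-8.8,10],[0,0,0.7]],[-0.4,[-22.1,-8.8,10],[0,0,0.7]],[-0.4,[-22.1,-8.8,10],[0,0,0.7]],[-0.4,[-22.1,-8.8,10],[0,0,0.7]],[-0.4,[-22.1,-8.8,10],[0,0,0.7]],[-0.4,[-22.1,-8.8,10],[0,0,0.7]],[-0.4,[-22.1,-8.8,10],[0,0,0.7]],[-0.4,[-22.1,-8.8,10],[0,0,0.7]],[-0.4,[-22.1,-8.8,13],[0,0,0.7]],[-0.4,[-22.1,-8.8,16],[0,0,0.7]],[-0.4,[-22.1,-8.8,16],[0,0,0.7]]])

```text
t: 27.4
eef_pos: [0.4599, -0.0363, 0.0562]
orientation: [[0.353, 0.936, -0.004], [0.936, -0.353, 0.001], [-0.001, -0.004, -1.0]]
contact_force: [-0.1, 0.3, 0.6]
opening: 0.0658
finger_force: 0.0
```

```bash
python3 - <<'E'
from h import *
stack(4)
e=(.46,-.038);P=1.2
plan([(*e,.021,P)])
E
```

```text
top [  0.468   0.411  -0.238 151.   ]
side [  0.467   0.41   -0.236 197.   ]
   [-0.2, -0.1, 3.8] [0.0, -0.0, 0.01] rows 0.8 ->  [ 0.46  -0.039  0.021] q6 0.21
--
```

Call:
carry_out(motion=[[-0.4,[0,0,2],[0,0,0]],[-0.4,[0,0,3.8],[0,0,0]],[-0.4,[0,0,3.8],[0,0,0]],[-0.4,[0,0,3.8],[0,0,0]],[1,[0,0,3.8],[0,0,0]],[1,[0,0,3.8],[0,0,0]],[1,[0,0,3.8],[0,0,0]],[1,[0,0,3.8],[0,0,0]],[1,[0,0,3.8],[0,0,0]]])

```text
t: 28.4
eef_pos: [0.4616, -0.0379, 0.0211]
orientation: [[0.356, 0.934, 0.001], [0.935, -0.356, -0.0], [0.0, 0.001, -1.0]]
contact_force: [-2.2, 1.9, 8.6]
opening: 0.0481
finger_force: 25.0
```

Call:
carry_out(motion=[[1,[0,0,-4],[0,0,0]],[1,[0,0,-9],[0,0,0]],[1,[0,0,-14],[0,0,0]],[1,[0,0,-19],[0,0,0]],[1,[0,0,-23],[0,0,0]],[1,[13.6,-3.1,-25],[0,0,0.45]],[1,[13.6,-3.1,-25],[0,0,0.45]],[1,[13.6,-3.1,-25],[0,0,0.45]],[1,[13.6,-3.1,-25],[0,0,0.45]],[1,[13.6,-3.1,-25],[0,0,0.45]]])

```text
t: 29.4
eef_pos: [0.4805, 0.1016, 0.2704]
orientation: [[0.726, 0.688, -0.0], [0.688, -0.726, 0.0], [-0.0, -0.0, -1.0]]
contact_force: [0.8, 0.4, -1.6]
opening: 0.0478
finger_force: 25.0
```

Call:
carry_out(motion=[[1,[20.2,-23.6,0],[0,0,0.99]],[1,[20.2,-23.6,0],[0,0,0.99]],[1,[20.2,-23.6,0],[0,0,0.99]],[1,[20.2,-23.6,0],[0,0,0.99]],[1,[20.2,-23.6,0],[0,0,0.99]],[1,[20.2,-23.6,0],[0,0,0.99]],[1,[20.2,-23.6,0],[0,0,0.99]],[1,[20.2,-23.6,0],[0,0,0.99]],[1,[20.2,-23.6,0],[0,0,0.99]],[1,[20.2,-23.6,0],[0,0,0.99]],[1,[20.2,-23.6,0],[0,0,0.99]],[1,[20.2,-23.6,0],[0,0,0.99]]])

```text
t: 30.6
eef_pos: [0.4659, 0.4096, 0.2707]
orientation: [[0.973, -0.231, 0.0], [-0.231, -0.973, 0.0], [0.0, -0.0, -1.0]]
contact_force: [-0.3, 0.6, -1.5]
opening: 0.0477
finger_force: 25.0
```

```bash
python3 - <<'E'
from h import *
s=arm.state();print(np.round(s["q"],3))
plan([(*base[:2],.22,base[2])])
E
```

```text
[ 0.662  0.43   1.227 -0.     1.484  2.466]
   [0.1, -0.1, 5.1] [-0.0, -0.0, 0.0] rows 1.0 ->  [0.467 0.41  0.22 ] q6 2.47
--
```

Call:
carry_out(motion=[[1,[0.1,-0.1,3],[0,0,0]],[1,[0.1,-0.1,6],[0,0,0]],[1,[0.1,-0.1,7.3],[0,0,0]],[1,[0.1,-0.1,7.8],[0,0,0]],[1,[0.1,-0.1,7.8],[0,0,0]],[1,[0.1,-0.1,7.8],[0,0,0]],[-0.5,[0.1,-0.1,7.8],[0,0,0]],[-0.5,[0.1,-0.1,7.8],[0,0,0]],[-0.5,[0.1,-0.1,7.8],[0,0,0]],[-0.5,[0.1,-0.1,4],[0,0,0]],[-0.5,[0.1,-0.1,0],[0,0,0]],[-0.5,[0.1,-0.1,0],[0,0,0]]])

```text
t: 31.8
eef_pos: [0.4677, 0.4121, 0.2765]
orientation: [[0.973, -0.231, 0.007], [-0.231, -0.973, 0.006], [0.006, -0.007, -1.0]]
contact_force: [0.1, -0.9, 0.1]
opening: 0.0706
finger_force: 0.0
```

```bash
python3 - <<'E'
from h import *
e=(.4385,-.153);P=.878;Q0=base[2]
plan([(.48,.13,.25,.3)],[(*e,.12,P),(*e,.06,P)],start=(.467,.4105,.271,Q0))
print("carry")
plan([(*e,.29,P),(.48,.13,.305,.3)],[(*base[:2],.305,Q0)],start=(*e,.021,P))
E
```

```text
[7.9, 27.0, 2.1] [0.0, 0.0, -0.54] rows 5.6 ->  [0.48  0.129 0.25 ] q6 1.46
--
   [-12.4, 25.7, 13.0] [0.0, 0.0, -0.58] rows 6.3 ->  [ 0.438 -0.153  0.12 ] q6 0.28
   [-12.4, 25.7, 19.0] [0.0, 0.0, -0.58] rows 1.2 ->  [ 0.438 -0.153  0.06 ] q6 0.28
--
carry
   [0.0, 0.0, -26.9] [0.0, 0.0, 0.0] rows 5.4 ->  [ 0.438 -0.153  0.29 ] q6 0.28
   [24.4, -14.9, -28.4] [0.0, 0.0, 0.58] rows 5.7 ->  [0.48  0.13  0.305] q6 1.46
--
   [7.0, -27.2, 0.0] [0.0, 0.0, 0.54] rows 5.6 ->  [0.467 0.41  0.305] q6 2.47
--
```

Call:
carry_out(motion=[[-0.4,[7.9,27,2.1],[0,0,-0.54]],[-0.4,[7.9,27,2.1],[0,0,-0.54]],[-0.4,[7.9,27,2.1],[0,0,-0.54]],[-0.4,[7.9,27,2.1],[0,0,-0.54]],[-0.4,[7.9,27,2.1],[0,0,-0.54]],[-0.4,[7.9,27,2.1],[0,0,-0.54]],[-0.4,[7.9,27,2.1],[0,0,-0.54]],[-0.4,[7.9,27,2.1],[0,0,-0.54]]])

```text
t: 32.6
eef_pos: [0.4812, 0.13, 0.2493]
orientation: [[0.954, 0.301, 0.0], [0.301, -0.954, 0.0], [0.0, -0.0, -1.0]]
contact_force: [1.0, -0.6, -0.2]
opening: 0.0657
finger_force: 0.0
```

Call:
carry_out(motion=[[-0.4,[-12.4,25.7,13],[0,0,-0.58]],[-0.4,[-12.4,25.7,13],[0,0,-0.58]],[-0.4,[-12.4,25.7,13],[0,0,-0.58]],[-0.4,[-12.4,25.7,13],[0,0,-0.58]],[-0.4,[-12.4,25.7,13],[0,0,-0.58]],[-0.4,[-12.4,25.7,13],[0,0,-0.58]],[-0.4,[-12.4,25.7,13],[0,0,-0.58]],[-0.4,[-12.4,25.7,13],[0,0,-0.58]],[-0.4,[-12.4,25.7,13],[0,0,-0.58]],[-0.4,[-12.4,25.7,17],[0,0,-0.58]],[-0.4,[-12.4,25.7,19],[0,0,-0.58]],[-0.4,[-12.4,25.7,19],[0,0,-0.58]]])

```text
t: 33.8
eef_pos: [0.4401, -0.1502, 0.0578]
orientation: [[0.63, 0.776, -0.003], [0.776, -0.63, 0.001], [-0.001, -0.003, -1.0]]
contact_force: [1.3, 0.0, 0.1]
opening: 0.0657
finger_force: 0.0
```

```bash
python3 - <<'E'
from h import *
stack(5)
e=(.4385,-.153);P=.878
plan([(*e,.021,P)])
E
```

```text
top [  0.467   0.412  -0.228 161.   ]
side [  0.466   0.412  -0.23  210.   ]
   [-0.3, -0.1, 3.9] [0.0, -0.0, 0.01] rows 0.8 ->  [ 0.439 -0.153  0.021] q6 0.28
--
```

Call:
carry_out(motion=[[-0.4,[0,0,2],[0,0,0]],[-0.4,[0,0,3.8],[0,0,0]],[-0.4,[0,0,3.8],[0,0,0]],[-0.4,[0,0,3.8],[0,0,0]],[1,[0,0,3.8],[0,0,0]],[1,[0,0,3.8],[0,0,0]],[1,[0,0,3.8],[0,0,0]],[1,[0,0,3.8],[0,0,0]],[1,[0,0,3.8],[0,0,0]]])

```text
t: 34.8
eef_pos: [0.4409, -0.1523, 0.0221]
orientation: [[0.632, 0.775, 0.001], [0.775, -0.632, -0.0], [0.0, 0.001, -1.0]]
contact_force: [-1.1, 1.0, 7.2]
opening: 0.0479
finger_force: 25.0
```

Call:
carry_out(motion=[[1,[0,0,-4],[0,0,0]],[1,[0,0,-9],[0,0,0]],[1,[0,0,-14],[0,0,0]],[1,[0,0,-19],[0,0,0]],[1,[0,0,-24],[0,0,0]],[1,[0,0,-27],[0,0,0]],[1,[24.4,-14.9,-28.4],[0,0,0.58]],[1,[24.4,-14.9,-28.4],[0,0,0.58]],[1,[24.4,-14.9,-28.4],[0,0,0.58]],[1,[24.4,-14.9,-28.4],[0,0,0.58]],[1,[24.4,-14.9,-28.4],[0,0,0.58]],[1,[24.4,-14.9,-28.4],[0,0,0.58]]])

```text
t: 36.0
eef_pos: [0.4769, 0.1174, 0.3049]
orientation: [[0.954, 0.299, 0.0], [0.299, -0.954, -0.0], [0.0, 0.0, -1.0]]
contact_force: [0.8, -1.0, -0.7]
opening: 0.0481
finger_force: 25.0
```

Call:
carry_out(motion=[[1,[7,-27.2,0],[0,0,0.54]],[1,[7,-27.2,0],[0,0,0.54]],[1,[7,-27.2,0],[0,0,0.54]],[1,[7,-27.2,0],[0,0,0.54]],[1,[7,-27.2,0],[0,0,0.54]],[1,[7,-27.2,0],[0,0,0.54]],[1,[7,-27.2,0],[0,0,0.54]],[1,[7,-27.2,0],[0,0,0.54]],[1,[7,-27.2,0],[0,0,0.54]],[1,[7,-27.2,0],[0,0,0.54]],[1,[7,-27.2,0],[0,0,0.54]],[1,[7,-27.2,0],[0,0,0.54]]])

```text
t: 37.2
eef_pos: [0.4621, 0.3954, 0.3049]
orientation: [[0.973, -0.232, 0.0], [-0.232, -0.973, 0.0], [0.0, -0.0, -1.0]]
contact_force: [-0.1, -0.0, -0.1]
opening: 0.0478
finger_force: 25.0
```

```bash
python3 - <<'E'
from h import *
s=arm.state();print(np.round(s["q"],3))
plan([(*base[:2],.25,base[2])])
E
```

```text
[ 0.648  0.388  1.208 -0.     1.545  2.453]
   [0.1, -1.6, 5.5] [-0.0, -0.0, 0.0] rows 1.1 ->  [0.467 0.411 0.25 ] q6 2.47
--
```

Call:
carry_out(motion=[[1,[0.1,-1.6,0],[0,0,0]],[1,[0.1,-1.6,1],[0,0,0]],[1,[0.1,-1.6,4],[0,0,0]],[1,[0.1,-1.6,6.5],[0,0,0]],[1,[0.1,-1.6,7.4],[0,0,0]],[1,[0.1,-1.6,7.7],[0,0,0]],[1,[0.1,-1.6,7.7],[0,0,0]],[1,[0.1,-1.6,7.7],[0,0,0]]])

```text
t: 38.0
eef_pos: [0.4668, 0.4115, 0.2289]
orientation: [[0.973, -0.231, 0.002], [-0.231, -0.973, 0.001], [0.001, -0.002, -1.0]]
contact_force: [0.4, -0.0, -0.4]
opening: 0.0482
finger_force: 25.0
```

Call:
carry_out(motion=[[-0.5,[0,0,0],[0,0,0]],[-0.5,[0,0,0],[0,0,0]],[-0.5,[0,0,0],[0,0,0]],[-0.5,[0,0,-4],[0,0,0]],[-0.5,[0,0,-8],[0,0,0]],[-0.5,[0,0,-8],[0,0,0]],[-0.5,[0,0,-8],[0,0,0]]])

```text
t: 38.7
eef_pos: [0.4666, 0.4115, 0.3081]
orientation: [[0.973, -0.231, 0.001], [-0.231, -0.973, 0.001], [0.001, -0.001, -1.0]]
contact_force: [0.3, 0.2, -1.3]
opening: 0.0702
finger_force: 0.0
```

```bash
python3 - <<'E'
from h import *
plan([(.45,-.12,.25,.6)])
E
```

```text
[10.7, 52.1, 5.8] [-0.0, -0.0, -0.83] rows 10.7 ->  [ 0.45 -0.12  0.25] q6 0.63
--
```

Call:
carry_out(motion=[[-0.4,[10.7,52.1,5.8],[0,0,-0.83]],[-0.4,[10.7,52.1,5.8],[0,0,-0.83]],[-0.4,[10.7,52.1,5.8],[0,0,-0.83]],[-0.4,[10.7,52.1,5.8],[0,0,-0.83]],[-0.4,[10.7,52.1,5.8],[0,0,-0.83]],[-0.4,[10.7,52.1,5.8],[0,0,-0.83]],[-0.4,[10.7,52.1,5.8],[0,0,-0.83]],[-0.4,[10.7,52.1,5.8],[0,0,-0.83]],[-0.4,[10.7,52.1,5.8],[0,0,-0.83]],[-0.4,[10.7,52.1,5.8],[0,0,-0.83]],[-0.4,[10.7,52.1,5.8],[0,0,-0.83]],[-0.4,[10.7,52.1,5.8],[0,0,-0.83]]])

```text
t: 39.9
eef_pos: [0.4489, -0.1241, 0.2475]
orientation: [[0.83, 0.558, -0.003], [0.558, -0.83, 0.0], [-0.002, -0.002, -1.0]]
contact_force: [0.8, 0.9, 0.7]
opening: 0.0657
finger_force: 0.0
```

```bash
python3 - <<'E'
from h import *
stack(6)
print(pix("top",[[.62,-.067,.022],[.441,.12,.022]]),pix("side",[[.62,-.067,.022],[.441,.12,.022]]))
a=cv2.imread("pics/top_stack6.png")[165:275,170:370];b=cv2.imread("pics/side_stack6.png")[180:380,240:400]
b=cv2.resize(b,None,fx=2.5,fy=2.5);a=cv2.resize(a,None,fx=2,fy=2)
o=np.zeros((500,800,3),np.uint8);o[:220,:400]=a;o[:500,400:]=b;cv2.imwrite("pics/v6.png",o)
E
```

```text
top [  0.464   0.412  -0.234 169.   ]
side [  0.463   0.412  -0.243 212.   ]
[[333.5504635  190.88994165]
 [278.2434773  245.73606336]] [[320.79830975 198.46344183]
 [357.52067139 254.62361988]]
```

View pics/v6.png

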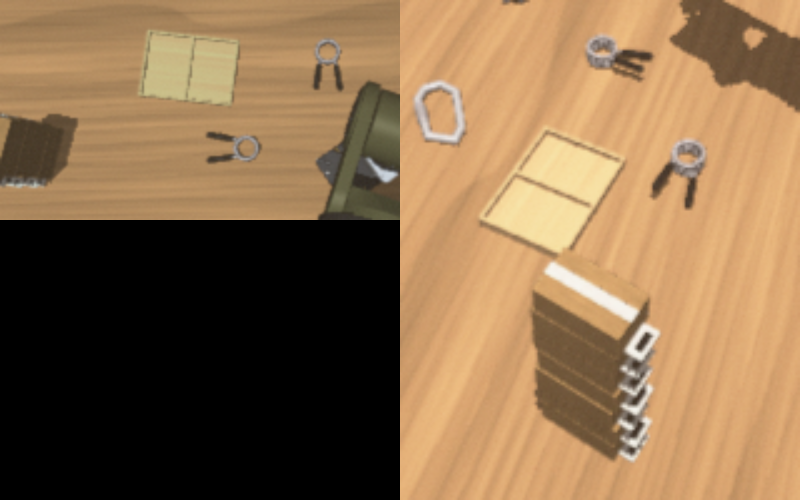

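```bash
python3 - <<'E'
from h import *
im=cv2.imread("pics/top_stack6.png");sd=cv2.imread("pics/side_stack6.png")
print(collar(im,333.5,191),collar(im,293.5,239));print(collar(sd,320.5,199,"side"),collar(sd,355.6,242.8,"side"))
px=np.array([(547,128),(625,158),(565,253),(482,220)])
t=ray("side",np.c_[240+(px[:,0]-400)/2.5,180+px[:,1]/2.5],.014)
print(t.round(3),t.mean(0),np.linalg.norm(np.roll(t,-1,0)-t,axis=1))
E
```

```text
(array([ 0.621, -0.067, -0.026]), 'fit r', 0.019, 'hand', 0.044, 87, 41) (array([ 0.463,  0.074, -1.632]), 'fit r', 0.019, 'hand', 0.044, 91, 39)
(array([ 0.618, -0.06 ,  0.189]), 'fit r', 0.021, 'hand', 0.043, 128, 32) (array([ 0.461,  0.079, -1.599]), 'fit r', 0.02, 'hand', 0.042, 149, 37)
[[0.639 0.086]
 [0.532 0.1  ]
 [0.553 0.25 ]
 [0.658 0.239]] [0.59555385 0.16865257] [0.10772957 0.15140858 0.10577949 0.1544694 ]
```

```bash
python3 - <<'E'
from h import *
e=(.619,-.067);P=-.02;g=(.614,.126);G=-.135
plan([(*e,.12,P),(*e,.07,P)],[(*e,.026,P)])
print("carry")
plan([(*e,.12,P),(*g,.12,G)],[(*g,.06,G)],start=(*e,.026,P))
E
```

```text
[17.1, 5.1, 12.8] [-0.0, 0.0, 0.61] rows 4.4 ->  [ 0.62  -0.067  0.12 ] q6 1.42
   [17.1, 5.1, 17.8] [-0.0, 0.0, 0.61] rows 1.0 ->  [ 0.619 -0.067  0.07 ] q6 1.42
--
   [-0.0, 0.0, 4.4] [-0.0, 0.0, 0.0] rows 0.9 ->  [ 0.619 -0.067  0.026] q6 1.42
--
carry
   [0.0, 0.0, -9.4] [0.0, 0.0, 0.0] rows 1.9 ->  [ 0.619 -0.067  0.12 ] q6 1.42
   [-0.9, -19.3, -9.4] [0.0, 0.0, 0.12] rows 3.9 ->  [0.614 0.126 0.12 ] q6 1.85
--
   [0.0, 0.0, 6.0] [0.0, 0.0, -0.0] rows 1.2 ->  [0.614 0.126 0.06 ] q6 1.85
--
```

Call:
carry_out(motion=[[-0.3,[17.1,5.1,12.8],[0,0,0.61]],[-0.3,[17.1,5.1,12.8],[0,0,0.61]],[-0.3,[17.1,5.1,12.8],[0,0,0.61]],[-0.3,[17.1,5.1,12.8],[0,0,0.61]],[-0.3,[17.1,5.1,12.8],[0,0,0.61]],[-0.3,[17.1,5.1,12.8],[0,0,0.61]],[-0.3,[17.1,5.1,16],[0,0,0.61]],[-0.3,[17.1,5.1,17.8],[0,0,0.61]],[-0.3,[17.1,5.1,17.8],[0,0,0.61]],[-0.3,[17.1,5.1,17.8],[0,0,0.61]]])

```text
t: 41.0
eef_pos: [0.6203, -0.0659, 0.073]
orientation: [[1.0, -0.012, 0.001], [-0.012, -1.0, -0.0], [0.001, 0.0, -1.0]]
contact_force: [0.7, 0.1, 0.8]
opening: 0.0614
finger_force: 0.0
```

```bash
python3 - <<'E'
from h import *
plan([(.619,-.067,.026,-.02)])
sd=arm.grab_frame("side");im=arm.grab_frame("top")
a=cv2.resize(sd[165:235,270:370],None,fx=5,fy=5);b=cv2.resize(im[165:235,300:358],None,fx=5,fy=5)
cv2.imwrite("pics/c1.png",np.hstack([a,b]))
E
```

```text
[-0.1, 0.1, 4.7] [0.0, -0.0, 0.01] rows 0.9 ->  [ 0.619 -0.067  0.026] q6 1.42
--
```

View pics/c1.png

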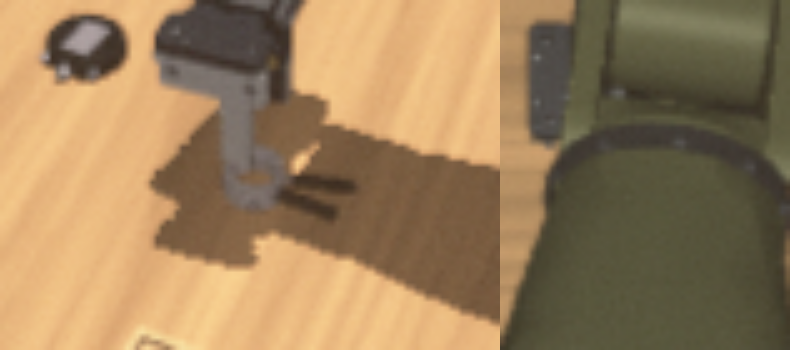

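The side view shows the near finger just beside the coil (crop ~(255,185)), with the handles pointing towards the robot and the stopwatch clear. I'll go down and grip.

Call:
carry_out(motion=[[-0.3,[-0.1,0.1,2],[0,0,0]],[-0.3,[-0.1,0.1,4],[0,0,0]],[-0.3,[-0.1,0.1,4.6],[0,0,0]],[-0.3,[-0.1,0.1,4.6],[0,0,0]],[1,[-0.1,0.1,4.6],[0,0,0]],[1,[-0.1,0.1,4.6],[0,0,0]],[1,[-0.1,0.1,4.6],[0,0,0]],[1,[-0.1,0.1,4.6],[0,0,0]],[1,[-0.1,0.1,4.6],[0,0,0]]])

```text
t: 42.0
eef_pos: [0.6197, -0.0673, 0.0265]
orientation: [[1.0, -0.013, 0.001], [-0.013, -1.0, -0.0], [0.001, 0.0, -1.0]]
contact_force: [-1.3, 0.3, 7.3]
opening: 0.0418
finger_force: 25.0
```

Call:
carry_out(motion=[[1,[0,0,-3],[0,0,0]],[1,[0,0,-6],[0,0,0]],[1,[0,0,-9.4],[0,0,0]],[1,[-0.9,-19.3,-9.4],[0,0,0.12]],[1,[-0.9,-19.3,-9.4],[0,0,0.12]],[1,[-0.9,-19.3,-9.4],[0,0,0.12]],[1,[-0.9,-19.3,-9.4],[0,0,0.12]],[1,[-0.9,-19.3,-9.4],[0,0,0.12]],[1,[-0.9,-19.3,-9.4],[0,0,0.12]],[1,[-0.9,-19.3,-9.4],[0,0,0.12]],[1,[-0.9,-19.3,-9.4],[0,0,0.12]]])

```text
t: 43.1
eef_pos: [0.613, 0.1245, 0.1196]
orientation: [[0.991, -0.134, -0.0], [-0.134, -0.991, -0.0], [-0.0, 0.0, -1.0]]
contact_force: [0.2, -0.3, -1.1]
opening: 0.0416
finger_force: 25.0
```

```bash
python3 - <<'E'
from h import *
plan([(.614,.126,.06,-.135)])
sd=arm.grab_frame("side")
cv2.imwrite("pics/c1b.png",cv2.resize(sd[190:300,250:380],None,fx=4,fy=4))
E
```

```text
[0.1, -0.2, 6.0] [0.0, 0.0, 0.0] rows 1.2 ->  [0.614 0.126 0.06 ] q6 1.85
--
```

View pics/c1b.png

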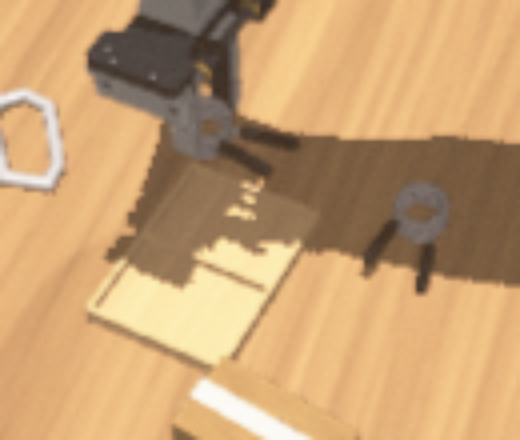

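The collar is held level over the right bay with its handles to the front, so I'll lower and release it.

Call:
carry_out(motion=[[1,[0.1,-0.1,3],[0,0,0]],[1,[0.1,-0.1,6],[0,0,0]],[1,[0.1,-0.1,8],[0,0,0]],[1,[0.1,-0.1,8.7],[0,0,0]],[1,[0.1,-0.1,8.7],[0,0,0]],[1,[0.1,-0.1,8.7],[0,0,0]],[-0.2,[0.1,-0.1,8.7],[0,0,0]],[-0.2,[0.1,-0.1,8.7],[0,0,0]],[-0.2,[0.1,-0.1,8.7],[0,0,0]],[-0.2,[0.1,-0.1,5],[0,0,0]],[-0.2,[0.1,-0.1,0],[0,0,0]],[-0.2,[0.1,-0.1,0],[0,0,0]]])

```text
t: 44.35
eef_pos: [0.6167, 0.1271, 0.1267]
orientation: [[0.991, -0.133, 0.011], [-0.133, -0.991, 0.002], [0.01, -0.003, -1.0]]
contact_force: [-0.0, 0.6, -0.2]
opening: 0.0564
finger_force: 0.0
```

```bash
python3 - <<'E'
from h import *
e=(.462,.077);P=1.53
plan([(.41,-.1,.15,1.0)],[(*e,.12,P),(*e,.07,P)],start=(.614,.126,.12,-.135))
E
```

```text
[-17.2, 25.1, -3.0] [0.0, 0.0, -1.14] rows 7.6 ->  [ 0.41 -0.1   0.15] q6 0.24
--
   [17.7, -5.1, 3.0] [0.0, 0.0, -0.53] rows 3.7 ->  [0.462 0.077 0.12 ] q6 0.13
   [17.7, -5.1, 8.0] [0.0, 0.0, -0.53] rows 1.0 ->  [0.462 0.077 0.07 ] q6 0.13
--
```

Going aside first, for a clear look at both collars.

Call:
carry_out(motion=[[-0.2,[-17.2,25.1,-3],[0,0,-1.14]],[-0.2,[-17.2,25.1,-3],[0,0,-1.14]],[-0.2,[-17.2,25.1,-3],[0,0,-1.14]],[-0.2,[-17.2,25.1,-3],[0,0,-1.14]],[-0.2,[-17.2,25.1,-3],[0,0,-1.14]],[-0.2,[-17.2,25.1,-3],[0,0,-1.14]],[-0.2,[-17.2,25.1,-3],[0,0,-1.14]],[-0.2,[-17.2,25.1,-3],[0,0,-1.14]],[-0.2,[-17.2,25.1,-3],[0,0,-1.14]],[-0.2,[-17.2,25.1,-3],[0,0,-1.14]],[-0.2,[-17.2,25.1,-3],[0,0,-1.14]]])

```text
t: 45.45
eef_pos: [0.4103, -0.099, 0.1494]
orientation: [[0.537, 0.844, -0.0], [0.844, -0.537, 0.0], [0.0, -0.0, -1.0]]
contact_force: [0.3, 0.5, 0.1]
opening: 0.0566
finger_force: 0.0
```

```bash
python3 - <<'E'
from h import *
im=arm.grab_frame("top");sd=arm.grab_frame("side")
for p,z in (((.614,.126),.005),((.462,.077),0)):
    for n,i in (("top",im),("side",sd)):
        print(n,collar(i,*pix(n,[*p,z+.022])[0],n,z))
a=cv2.resize(im[170:260,230:330],None,fx=4,fy=4);b=cv2.resize(sd[190:280,260:360],None,fx=4,fy=4)
cv2.imwrite("pics/v8.png",np.hstack([a,b]))
e=(.462,.077);P=1.53
plan([(*e,.12,P),(*e,.07,P)])
E
```

```text
top (array([ 0.615,  0.126, -0.167]), 'fit r', 0.02, 'hand', 0.043, 119, 37)
side (array([0.613, 0.13 , 0.068]), 'fit r', 0.02, 'hand', 0.044, 158, 18)
top (array([ 0.464,  0.074, -1.605]), 'fit r', 0.019, 'hand', 0.042, 94, 41)
side (array([ 0.461,  0.079, -1.652]), 'fit r', 0.02, 'hand', 0.041, 150, 37)
   [17.6, -5.1, 2.9] [-0.0, -0.0, -0.52] rows 3.7 ->  [0.461 0.077 0.12 ] q6 0.13
   [17.6, -5.1, 7.9] [-0.0, -0.0, -0.52] rows 1.0 ->  [0.461 0.077 0.07 ] q6 0.13
--
```

View pics/v8.png

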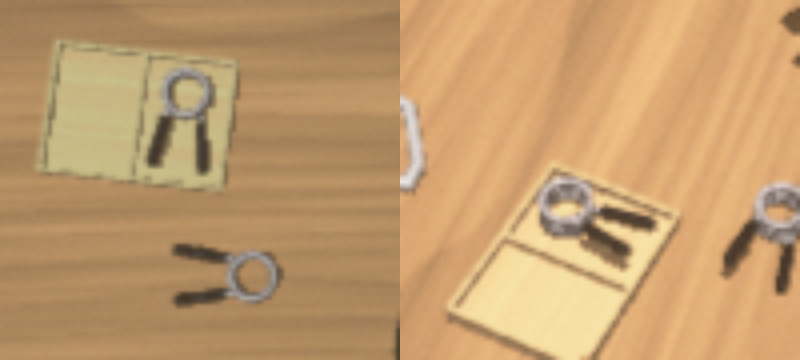

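The first collar lies flat in the right bay with its handles to the front. The second is at about (0.462, 0.077), handles to the left.

Call:
carry_out(motion=[[-0.3,[17.6,-5.1,2.9],[0,0,-0.52]],[-0.3,[17.6,-5.1,2.9],[0,0,-0.52]],[-0.3,[17.6,-5.1,2.9],[0,0,-0.52]],[-0.3,[17.6,-5.1,2.9],[0,0,-0.52]],[-0.3,[17.6,-5.1,2.9],[0,0,-0.52]],[-0.3,[17.6,-5.1,2.9],[0,0,-0.52]],[-0.3,[17.6,-5.1,6],[0,0,-0.52]],[-0.3,[17.6,-5.1,7.9],[0,0,-0.52]],[-0.3,[17.6,-5.1,7.9],[0,0,-0.52]],[-0.3,[17.6,-5.1,7.9],[0,0,-0.52]]])

```text
t: 46.55
eef_pos: [0.4613, 0.0759, 0.0713]
orientation: [[0.046, 0.999, 0.0], [0.999, -0.046, -0.0], [-0.0, 0.0, -1.0]]
contact_force: [-0.1, -0.4, 0.2]
opening: 0.0612
finger_force: 0.0
```

Call:
carry_out(motion=[[-0.3,[0,0,2],[0,0,0]],[-0.3,[0,0,4],[0,0,0]],[-0.3,[0,0,4.4],[0,0,0]],[-0.3,[0,0,4.4],[0,0,0]],[1,[0,0,4.4],[0,0,0]],[1,[0,0,4.4],[0,0,0]],[1,[0,0,4.4],[0,0,0]],[1,[0,0,4.4],[0,0,0]],[1,[0,0,4.4],[0,0,0]]])

```text
t: 47.45
eef_pos: [0.4618, 0.0767, 0.0274]
orientation: [[0.044, 0.999, 0.002], [0.999, -0.044, 0.0], [0.0, 0.002, -1.0]]
contact_force: [0.0, 0.0, 7.1]
opening: 0.042
finger_force: 25.0
```

```bash
python3 - <<'E'
from h import *
plan([(.462,.077,.12,1.53)],[(.624,.201,.12,3.007)])
E
```

```text
[0.0, 0.0, -9.3] [0.0, -0.0, -0.0] rows 1.9 ->  [0.462 0.077 0.12 ] q6 0.13
--
   [13.1, 15.7, 0.1] [0.0, 0.0, -1.48] rows 9.9 ->  [0.624 0.201 0.12 ] q6 -1.18
--
```

Call:
carry_out(motion=[[1,[0,0,-3],[0,0,0]],[1,[0,0,-6],[0,0,0]],[1,[0,0,-9.3],[0,0,0]],[1,[0,0,-9.3],[0,0,0]]])

```text
t: 47.85
eef_pos: [0.4628, 0.0769, 0.1233]
orientation: [[0.044, 0.999, 0.006], [0.999, -0.044, 0.001], [0.001, 0.006, -1.0]]
contact_force: [0.2, -0.3, -2.8]
opening: 0.0417
finger_force: 25.0
```

Call:
carry_out(motion=[[1,[13.1,15.7,0],[0,0,-1.48]],[1,[13.1,15.7,0],[0,0,-1.48]],[1,[13.1,15.7,0],[0,0,-1.48]],[1,[13.1,15.7,0],[0,0,-1.48]],[1,[13.1,15.7,0],[0,0,-1.48]],[1,[13.1,15.7,0],[0,0,-1.48]],[1,[13.1,15.7,0],[0,0,-1.48]],[1,[13.1,15.7,0],[0,0,-1.48]],[1,[13.1,15.7,0],[0,0,-1.48]],[1,[13.1,15.7,0],[0,0,-1.48]],[1,[13.1,15.7,0],[0,0,-1.48]],[1,[13.1,15.7,0],[0,0,-1.48]]])

```text
t: 49.05
eef_pos: [0.6235, 0.2006, 0.1187]
orientation: [[-0.99, 0.138, -0.001], [0.138, 0.99, -0.0], [0.001, -0.0, -1.0]]
contact_force: [-0.6, 0.8, -1.7]
opening: 0.0417
finger_force: 25.0
```

```bash
python3 - <<'E'
from h import *
plan([(.624,.201,.033,3.007)])
sd=arm.grab_frame("side")
cv2.imwrite("pics/c2b.png",cv2.resize(sd[190:300,250:380],None,fx=4,fy=4))
E
```

```text
[-0.1, 0.1, 8.6] [-0.0, -0.0, -0.0] rows 1.7 ->  [0.624 0.201 0.033] q6 -1.18
--
```

View pics/c2b.png

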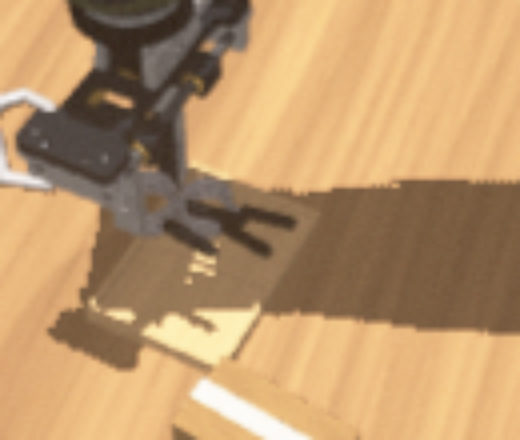

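Held level with the handles to the front. Lowering, releasing, then moving clear for the last look.

Call:
carry_out(motion=[[1,[0,0,3],[0,0,0]],[1,[0,0,6],[0,0,0]],[1,[0,0,7.8],[0,0,0]],[1,[0,0,8.5],[0,0,0]],[1,[0,0,8.5],[0,0,0]],[1,[0,0,8.5],[0,0,0]],[-0.2,[0,0,8.5],[0,0,0]],[-0.2,[0,0,8.5],[0,0,0]],[-0.2,[0,0,8.5],[0,0,0]],[-0.2,[0,0,5],[0,0,0]],[-0.2,[0,0,0],[0,0,0]],[-0.2,[0,0,0],[0,0,0]]])

```text
t: 50.3
eef_pos: [0.6264, 0.2014, 0.127]
orientation: [[-0.991, 0.134, 0.01], [0.135, 0.991, 0.003], [-0.01, 0.004, -1.0]]
contact_force: [0.2, -0.2, 0.6]
opening: 0.0567
finger_force: 0.0
```

Call:
carry_out(motion=[[-0.2,[16,-32,-5],[0,0,0.8]],[-0.2,[16,-32,-5],[0,0,0.8]],[-0.2,[16,-32,-5],[0,0,0.8]],[-0.2,[16,-32,-5],[0,0,0.8]],[-0.2,[16,-32,-5],[0,0,0.8]],[-0.2,[16,-32,-5],[0,0,0.8]],[-0.2,[16,-32,-5],[0,0,0.8]],[-0.2,[16,-32,-5],[0,0,0.8]],[-0.2,[16,-32,-5],[0,0,0.8]],[-0.2,[16,-32,-5],[0,0,0.8]],[-0.2,[16,-32,-5],[0,0,0.8]],[-0.2,[16,-32,-5],[0,0,0.8]]])

```text
t: 51.5
eef_pos: [0.4226, -0.094, 0.1692]
orientation: [[-0.595, 0.804, -0.001], [0.804, 0.595, 0.0], [0.001, -0.0, -1.0]]
contact_force: [0.9, -0.2, -0.9]
opening: 0.0565
finger_force: 0.0
```

```bash
python3 - <<'E'
from h import *
stack(6)
im=arm.grab_frame("top");sd=arm.grab_frame("side")
for p in ((.614,.126),(.624,.201)):
    for n,i in (("top",im),("side",sd)): print(n,collar(i,*pix(n,[*p,.027])[0],n,.005))
a=cv2.resize(im[130:275,170:330],(400,362));b=cv2.resize(sd[180:380,240:400],(400,500))
o=np.zeros((500,800,3),np.uint8);o[:362,:400]=a;o[:,400:]=b;cv2.imwrite("pics/fin.png",o)
E
```

```text
top [  0.464   0.412  -0.237 168.   ]
side [  0.463   0.412  -0.243 212.   ]
top (array([ 0.615,  0.128, -0.401]), 'fit r', 0.019, 'hand', 0.043, 118, 46)
side (array([ 0.613,  0.13 , -0.557]), 'fit r', 0.02, 'hand', 0.045, 158, 39)
top (array([0.625, 0.201, 0.329]), 'fit r', 0.02, 'hand', 0.044, 118, 47)
side (array([0.624, 0.204, 0.292]), 'fit r', 0.02, 'hand', 0.043, 172, 43)
```

View pics/fin.png

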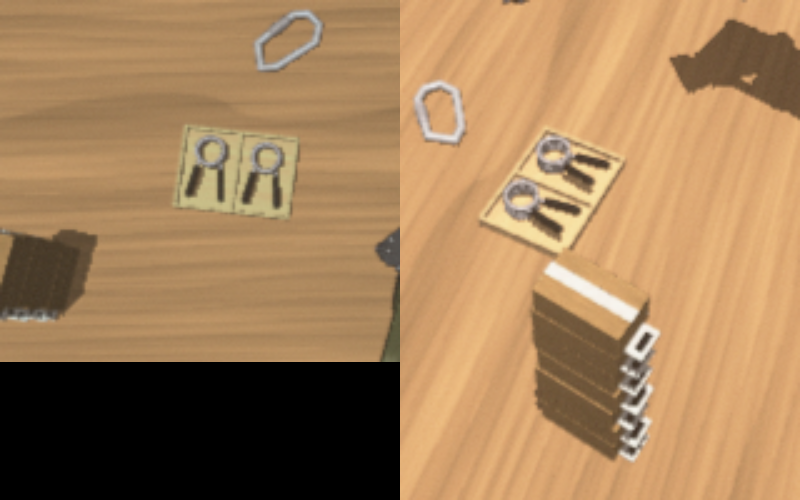

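The last view shows all seven cartons square with their tabs towards the robot, and both collars flat in their bays with handles to the front. The two yaw readings are off only because each picked up the neighbouring collar's handles.

```bash
python3 -c "
from station import arm
print(arm.finish_job())"
```

```text
the job is handed in; nothing more can be done
None
```

I stacked all six loose cartons squarely on the base carton with their tabs the same way, laid one collar flat in each tray bay with its handles to the front, and handed the job in after about 52 s; no verdict came back.

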